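Build up a stacked heel on an upturned shoe

ROBOT

A 6-joint arm with a two-finger parallel gripper is mounted at the origin on the work surface. World frame = base frame: x ahead of the robot, y to its left, z up, the work surface at z = 0. Lengths are in mm, angles in rad, forces in N, time in s.
With the tool pointing down it reaches from about 350 to 875 mm from the base axis. Payload 4.2 kg.
Tool frame: the origin (TCP) lies at the very end of the fingers, on their centre line; the grasp point (between the pads) lies 19 mm behind it; z points along the fingers, y is the direction in which the jaws open and shut (so a half turn about z gives the same grasp; the last joint's range is limited). The gripper opens to 85 mm and grips with 20 to 120 N. Pads are 22 mm wide; open, the fingers measure 114 mm over their backs; the gripper's body (76 mm by 85 mm) begins 54 mm behind the grasp point. The pads swing forward as they close: fully open they stand 13 mm farther back than shut.
Start: joints at [-0.864, 0.385, 0.008, 0, -1.194, -0.259], TCP at [270.626, -563.348, 231.312] pointing down, gripper open.
Joint ranges: [-3.14, 3.14], [-1.21, 2.06], [-1.07, 1.41], [-3.16, 2.05], [-2.99, -0.16], [-3.1, 3.1]. Speed limits (rad/s): [2.79, 2.79, 3.14, 3.14, 3.14, 3.14].

INTERFACE

Orientations are given as a unit quaternion [x, y, z, w].
In Python, from bench import arm, optics, job gives the robot as it stands.
- The arm moves only by the tool send_rows, never from a script. Its argument "steps" is a list that holds one entry, the list of rows, each a list of 5 numbers: the shift along the tool's x, y, z in cm, then the turn about the tool's z in rad, then the opening, from 0 (shut) to 1 (fully open). A call has 1 to 10 rows; each row shifts and turns the pose as measured when the row begins, along the tool's axes as they then stand; what a row does not reach is not made up. A row lasts 1/12 s, in which the tool goes at most 41.7 mm and 7.16 degrees, less where a joint would pass 70% of its speed; a pose out of reach is approached as far as the arm can. A call with a gripper value outside its range is refused whole. The fingers move at their own pace and stop on an object; the grip force is fixed at half the most. Time passes only in rows, so rows that do not move let the fingers close. It gives the time, the measured TCP pose, the force and the opening at its end, in the units of the state.
- arm.read_state(): the state, without advancing time (a new reading comes with each control period).
- optics.get_image(name): name is "scene" or "side" or "wrist"; returns (picture, depth): 420x560x3 uint8, blue, green, red; 420x560 float32, mm along the optical axis (not along the pixel's ray), 0 where there is no reading.
- optics.get_calibration(name): a dict with "K" (3x3 intrinsics, pixels), "rvec" (rotation vector, rad) and "tvec" (3), from world to camera coordinates, as OpenCV has them; the wrist camera has in their place "hand_eye" (4x4, takes a point from camera to tool coordinates, whose origin is the TCP and whose axes are the flange's). Camera axes: x right, y down, z forward; pixel columns grow to the right and rows downward; lengths in mm; the calibration is good to about 2 mm. A picture is of the moment at which its call begins: read the wrist's pose just before it. get_calibration takes no time and is no camera call.
- job.job_done(): hands the job in, once; it reports no verdict.
The state is a dict: "clock": time; "joints": joint angles; "joint_vel": joint speeds; "joint_efforts": joint torques, N m; "position": TCP position; "ee_rot": TCP orientation; "contact_force": force on the tool from outside, world axes, zero at the start; "wrist_torque": the same for the moment, N m; "gripper_width": finger opening in mm.
Only numpy, scipy, OpenCV 4.12 (cv2) and the standard library are available. Lean on these libraries where they do the work, as an engineer would, in place of code of your own. Each camera call takes 0.05 s, during which the arm holds its last target. There are 200 camera calls.

TASK

From the loose pieces lying on the bench (not the stock in the tray), dry-stack the heel on the upturned shoe that still has none: lay the largest leather lift flat on its pale scoured heel seat, then the middle one, then the smallest leather lift, and the black rubber top piece last, grooves up. Set every piece with its straight edge towards the toe, centred side to side, the straight edges one above another over the front edge of the scoured patch, and let go. Leave the other things on the bench where they are.

Things in the scene. Friction and masses are not known exactly. Their poses are not given: they have to be found in the camera images.
- lift_large: Largest leather lift: tan, two plies with a dark line between. D-shaped slab 64 mm wide (y), 62 long (x), 12 thick: straight edge at its +x end, half-round back at -x. Origin on the underside, on the midline, 22 mm behind (-x of) the straight edge; z up. The sides are parallel from the straight edge to 30 mm behind it: pinch across y at the origin. Lies flat and loose on the bench, about 40 g.
- lift_middle: Middle leather lift: tan, two plies. D-shaped slab 54 mm wide (y), 53 long (x), 12 thick: straight edge at its +x end, half-round back at -x. Origin on the underside, on the midline, 22 mm behind (-x of) the straight edge; z up. The sides are parallel from the straight edge to 26 mm behind it: pinch across y at the origin. Lies flat and loose on the bench, about 29 g.
- lift_small: Smallest leather lift: tan, two plies. D-shaped slab 44 mm wide (y), 44 long (x), 12 thick: straight edge at its +x end, half-round back at -x. Origin on the underside, on the midline, 22 mm behind (-x of) the straight edge; z up. The sides are parallel from the straight edge to 22 mm behind it: pinch across y at the origin. Lies flat and loose on the bench, about 20 g.
- top_piece: Top piece: black rubber, four fine grooves across its upper face. D-shaped slab 40 mm wide (y), 40 long (x), 8 thick: straight edge at its +x end, half-round back at -x. Origin on the underside, on the midline, 22 mm behind (-x of) the straight edge; z up. The sides are parallel from the straight edge to 20 mm behind it: pinch across y at the origin. Lies flat and loose on the bench, about 15 g.
- bare_shoe: Black shoe on a green last, sole up on a fixed wooden block, no heel yet. Origin on the bench, centre of the block; x to the toe, z up. Heel seat: level, z = 100 mm, 66 wide, ends at x = -78; pale patch on it. Each piece's origin belongs above (-35, 0) mm, its x along this x, straight edges at x = -13. Flat to x = -3, then the sole climbs to z = 144 at the ball (x = 100, 46 to each side); toe x = 175.
- finished_shoe: The bare shoe's mate, mirrored, same block and axes, with its finished tapering heel (44 mm high, black top piece, top 144 mm above the bench). A pattern only: nothing goes on it. Fixed.
- tack_tin: Open round steel tin of tacks, 70 mm across, 22 mm high, in the row of heel parts. Origin at the centre of its underside. Not part of the job, loose.
- cement_jar: White plastic jar with orange lid, 62 mm across, 66 mm high, standing between the two shoes. Origin at the centre of its underside. Not part of the job, loose.
- hammer: Shoemaker's hammer lying flat, wooden handle along x (from -75 mm), steel head across at x = 170 mm (42 mm to +y, 57 mm to -y), 38 mm high. Origin on the bench under the handle. Not part of the job, loose.
- rasp: Rasp lying flat along x, 270 mm long (-80 to 190 mm), 27 mm wide and high, dark wooden handle at -x. Origin on the bench below it. Not part of the job, loose.

How it is judged (in metres and radians):
On the way, in this order (a step that is already met when the one before it is completed fails the run):
1. the largest leather lift lies flat in its place on the heel, let go (x of lift_large in the frame of bare_shoe between -0.045 and -0.025 m and y of lift_large in the frame of bare_shoe between -0.01 and 0.01 m and z of lift_large in the frame of bare_shoe between 0.096 and 0.104 m and angle between the x axis of lift_large and the x axis of bare_shoe, either way round below 0.26 rad and x of bare_shoe in the frame of lift_large above 0 m and angle between lift_large's own z axis and vertical below 0.12 rad and linear speed of lift_large below 0.02 m/s and contact force between the fingers and lift_large below 0.05 N), for 0.2 s.
2. the middle leather lift lies flat in its place on the heel, let go (x of lift_middle in the frame of bare_shoe between -0.045 and -0.025 m and y of lift_middle in the frame of bare_shoe between -0.01 and 0.01 m and z of lift_middle in the frame of bare_shoe between 0.108 and 0.116 m and angle between the x axis of lift_middle and the x axis of bare_shoe, either way round below 0.26 rad and x of bare_shoe in the frame of lift_middle above 0 m and angle between lift_middle's own z axis and vertical below 0.12 rad and linear speed of lift_middle below 0.02 m/s and contact force between the fingers and lift_middle below 0.05 N), for 0.2 s.
3. the smallest leather lift lies flat in its place on the heel, let go (x of lift_small in the frame of bare_shoe between -0.045 and -0.025 m and y of lift_small in the frame of bare_shoe between -0.01 and 0.01 m and z of lift_small in the frame of bare_shoe between 0.12 and 0.128 m and angle between the x axis of lift_small and the x axis of bare_shoe, either way round below 0.26 rad and x of bare_shoe in the frame of lift_small above 0 m and angle between lift_small's own z axis and vertical below 0.12 rad and linear speed of lift_small below 0.02 m/s and contact force between the fingers and lift_small below 0.05 N), for 0.2 s.
4. the rubber top piece lies flat in its place on the heel, let go (x of top_piece in the frame of bare_shoe between -0.045 and -0.025 m and y of top_piece in the frame of bare_shoe between -0.01 and 0.01 m and z of top_piece in the frame of bare_shoe between 0.132 and 0.14 m and angle between the x axis of top_piece and the x axis of bare_shoe, either way round below 0.26 rad and x of bare_shoe in the frame of top_piece above 0 m and angle between top_piece's own z axis and vertical below 0.12 rad and linear speed of top_piece below 0.02 m/s and contact force between the fingers and top_piece below 0.05 N), for 0.2 s.
At the end, for the whole second after the job is handed in: All four lie at rest, flat (7 degrees) and right side up on the bare shoe's heel seat: large lift, middle, small, top piece upwards, each underside within 4 mm of its level, within 10 mm of its place along and across the shoe and turned within 15 degrees, straight edge to the toe (x of lift_large in the frame of bare_shoe between -0.045 and -0.025 m and y of lift_large in the frame of bare_shoe between -0.01 and 0.01 m and z of lift_large in the frame of bare_shoe between 0.096 and 0.104 m and angle between the x axis of each of lift_large, lift_middle, lift_small, top_piece and the x axis of bare_shoe, either way round below 0.26 rad and x of bare_shoe in the frame of lift_large above 0 m and angle between each of lift_large, lift_middle, lift_small, top_piece's own z axis and vertical below 0.12 rad and linear speed of each of lift_large, lift_middle, lift_small, top_piece below 0.02 m/s and x of lift_middle in the frame of bare_shoe between -0.045 and -0.025 m and y of lift_middle in the frame of bare_shoe between -0.01 and 0.01 m and z of lift_middle in the frame of bare_shoe between 0.108 and 0.116 m and x of bare_shoe in the frame of lift_middle above 0 m and x of lift_small in the frame of bare_shoe between -0.045 and -0.025 m and y of lift_small in the frame of bare_shoe between -0.01 and 0.01 m and z of lift_small in the frame of bare_shoe between 0.12 and 0.128 m and x of bare_shoe in the frame of lift_small above 0 m and x of top_piece in the frame of bare_shoe between -0.045 and -0.025 m and y of top_piece in the frame of bare_shoe between -0.01 and 0.01 m and z of top_piece in the frame of bare_shoe between 0.132 and 0.14 m and x of bare_shoe in the frame of top_piece above 0 m); the robot touches nothing.
It fails at once if the tack tin is moved by more than 30 mm (distance of tack_tin from where it was at the start of the episode above 0.03 m).
It fails at once if the cement jar is moved by more than 30 mm (distance of cement_jar from where it was at the start of the episode above 0.03 m).
It fails at once if the hammer is moved by more than 30 mm (distance of hammer from where it was at the start of the episode above 0.03 m).
It fails at once if the rasp is moved by more than 30 mm (distance of rasp from where it was at the start of the episode above 0.03 m).
It also fails if it takes over 112 s, if anything falls off the work surface, if the arm or the gripper's body presses on something with over 40 N, if the wrist force passes 120 N, or if a joint passes its speed limit or range.

## Working session

There is one attempt and no reset: what is moved stays moved. The work goes in short steps, Python scripts to look and compute and a tool call to move; the robot and the scene stay as the last step left them, time stands still between calls to the robot, and variables do not carry over. Pictures are saved under pics/ and viewed, about 12 in all and at most 16, crops included, and the job is handed in when it is done.

Besides the shell and the picture viewer there is one more tool, called as name([rows], argument=value, ...), one row to a line, values as JSON. send_rows: Moves the arm, as the interface text tells. Its arguments: {"type":"object","properties":{"steps":{"type":"array","items":{"type":"array","items":{"type":"array","items":{"type":"number"}}}}},"required":["steps"]}

```bash
mkdir -p pics
cat > h.py <<'E'
import numpy as np, cv2
from scipy.spatial.transform import Rotation as R
from bench import arm, optics, job
def cam(n,st=None):
    c=optics.get_calibration(n);K=np.array(c["K"],float)
    if "rvec" in c:
        Rm=cv2.Rodrigues(np.array(c["rvec"],float))[0];t=np.array(c["tvec"],float).ravel()
        return K,Rm.T,-Rm.T@t
    st=st or arm.read_state();H=np.array(c["hand_eye"]);T=np.eye(4)
    T[:3,:3]=R.from_quat(st["ee_rot"]).as_matrix();T[:3,3]=st["position"]
    M=T@H;return K,M[:3,:3],M[:3,3]
def plane(n,uv,z,st=None):
    K,Rw,o=cam(n,st);uv=np.atleast_2d(uv).astype(float)
    d=np.c_[uv,np.ones(len(uv))]@np.linalg.inv(K).T@Rw.T
    return o+d*((z-o[2])/d[:,2])[:,None]
def cloud(n,dep,st=None):
    K,Rw,o=cam(n,st);v,u=np.indices(dep.shape)
    d=np.stack([u,v,np.ones_like(u)],-1)@np.linalg.inv(K).T
    return (d*dep[...,None])@Rw.T+o
E
python3 - <<'E'
from h import *
s=arm.read_state();print({k:np.round(v,3).tolist() for k,v in s.items()})
for n in("scene","side"):
    p,d=optics.get_image(n);cv2.imwrite(f"pics/{n}0.png",p);np.save(f"{n}0.npy",d);print(n,np.round(cam(n)[2]))
E
```

```text
{'clock': 0.0, 'joints': [-0.864, 0.386, 0.007, -0.0, -1.194, -0.259], 'joint_vel': [-0.0, 0.001, 0.001, -0.0, 0.001, 0.0], 'joint_efforts': [-0.0, -39.229, 18.841, 4.186, -0.005, -0.0], 'position': [270.347, -562.85, 230.219], 'ee_rot': [-0.222, 0.975, 0.001, -0.0], 'contact_force': [0.049, -0.303, -0.197], 'wrist_torque': [-0.001, 0.081, -0.019], 'gripper_width': 85.666}
scene [ 872. -462.  768.]
side [100. 652. 713.]
```

View pics/scene0.png

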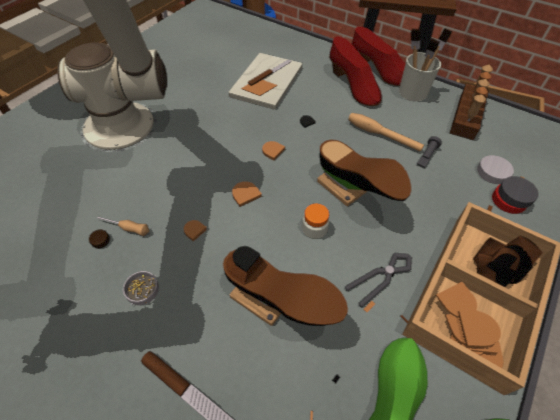

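View pics/side0.png

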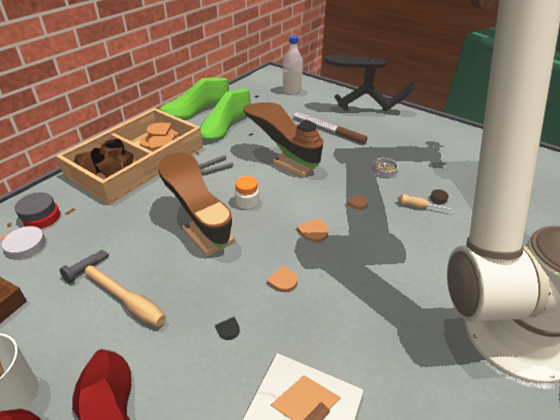

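Scene: loose lifts at about (246,194), (274,149) and (194,230), black top piece at (307,121), bare shoe with its pale patch at (340,152). In the side view they are at (313,230), (284,279), (358,202), (228,327) and the patch at (212,215). Next I measure them in both views.

```bash
cat >> h.py <<'E'
def seg(img,kind):
    h=cv2.cvtColor(img,cv2.COLOR_BGR2HSV).astype(int);H,S,V=h[...,0],h[...,1],h[...,2]
    m={"tan":(H<20)&(S>100)&(V>60),"blk":(V<48),"pale":(H>8)&(H<26)&(S>50)&(V>170)}[kind]
    return cv2.morphologyEx(m.astype(np.uint8),cv2.MORPH_OPEN,np.ones((3,3)))
def blob(m,uv,r=15):
    n,l,st,c=cv2.connectedComponentsWithStats(m)
    d=np.hypot(*(c-uv).T);d[0]=1e9;i=d.argmin();return (l==i),c[i],st[i,4]
def dfit(P):
    # P world xy of outline: centre, straight-edge direction, sizes
    P=cv2.convexHull(P.astype(np.float32))[:,0]
    # straight edge = longest hull stretch with small deviation
    Q=cv2.approxPolyDP(P[:,None],2.5,True)[:,0];e=np.roll(Q,-1,0)-Q;L=np.hypot(*e.T);i=L.argmax()
    return Q,e,L
E
python3 - <<'E'
from h import *
T={"scene":dict(large=(246,194),middle=(274,149),small=(194,230),top=(307,121),patch=(338,152)),
"side":dict(large=(313,230),middle=(284,279),small=(358,202),top=(228,327),patch=(212,215))}
for n in T:
    p=cv2.imread(f"pics/{n}0.png");d=np.load(f"{n}0.npy");C=cloud(n,d)
    for k,uv in T[n].items():
        m,c,a=blob(seg(p,{"top":"blk","patch":"pale"}.get(k,"tan")),uv)
        zp={"top":8,"patch":100}.get(k,12)
        P=C[m&(d>0)];z=P[:,2]
        v,u=np.nonzero(m);Q=plane(n,np.c_[u,v],zp)[:,:2].astype(np.float32)
        r=cv2.minAreaRect(Q)
        print(n,k,np.round(c),a,"z",np.round(np.percentile(z,[5,50,95])),"plane",np.round(Q.mean(0)),"rect",np.round(r[0]),np.round(r[1]),round(r[2]))
# shoes by depth: points z 95..150 in scene
C=cloud("scene",np.load("scene0.npy"));m=(C[...,2]>85)&(C[...,2]<160)&(C[...,0]>400)
n,l,st,c=cv2.connectedComponentsWithStats(m.astype(np.uint8))
for i in range(1,n):
    if st[i,4]>300:
        P=C[l==i];r=cv2.minAreaRect(P[:,:2].astype(np.float32));print("high",c[i].round(),st[i,4],np.round(r[0]),np.round(r[1]),round(r[2],1),P[:,2].max().round())
E
```

```text
scene large [245. 192.] 486 z [ 4. 11. 13.] plane [470.  -2.] rect [467.   0.] [66. 68.] 67
scene middle [273. 149.] 283 z [ 3. 11. 13.] plane [441. 164.] rect [438. 163.] [60. 57.] 88
scene small [194. 229.] 306 z [ 4. 11. 13.] plane [ 437. -158.] rect [ 435. -158.] [46. 49.] 85
scene top [306. 121.] 108 z [ 3.  7. 10.] plane [455. 321.] rect [453. 322.] [38. 42.] 66
scene patch [335. 150.] 382 z [ 98. 100. 102.] plane [619. 173.] rect [617. 175.] [61. 59.] 74
side large [314. 230.] 501 z [ 6. 13. 15.] plane [464.   5.] rect [462.   6.] [68. 69.] 63
side middle [283. 280.] 521 z [ 5. 13. 15.] plane [434. 171.] rect [432. 170.] [60. 56.] 89
side small [358. 202.] 217 z [ 4. 13. 15.] plane [ 430. -151.] rect [ 429. -152.] [53. 48.] 84
side top [207. 232.] 119 z [55. 78. 92.] plane [665. 158.] rect [666. 155.] [20. 69.] 76
side patch [213. 214.] 539 z [100. 101. 103.] plane [619. 173.] rect [617. 173.] [64. 65.] 75
high [368.  37.] 398 [457. 702.] [ 62. 115.] 78.0 107.0
high [347.  50.] 328 [432. 593.] [62. 89.] 68.5 105.0
high [423.  63.] 738 [662. 639.] [ 98. 103.] 43.0 160.0
high [481.  88.] 499 [842. 617.] [ 29. 173.] 8.6 133.0
high [368. 170.] 2890 [706. 155.] [ 95. 257.] 70.2 147.0
high [286. 289.] 5221 [ 711. -209.] [257.  94.] 3.7 147.0
high [398. 413.] 308 [ 980. -271.] [33. 33.] 5.4 100.0
```

```bash
cat >> h.py <<'E'
def wrap(a): return (a+np.pi)%(2*np.pi)-np.pi
def go(x,y,z,yaw=None):
    """print total tool-frame shift (cm) at present orientation and the turn"""
    s=arm.read_state();Rm=R.from_quat(s["ee_rot"]).as_matrix();p=np.array(s["position"])
    d=np.array([x,y,z])-p;cur=np.arctan2(Rm[1,0],Rm[0,0])
    t=0 if yaw is None else -wrap(yaw-cur)
    N=int(max(np.ceil(np.linalg.norm(d)/40),np.ceil(abs(t)/.122),1))
    print("at",p.round(1),"yaw",np.degrees(cur).round(1),"shift cm",(Rm.T@d/10).round(2),"turn",round(t,3),"rows",N,"j6",round(s["joints"][5],2))
    if t:
        w=d/N;rows=[]
        for i in range(N):
            a=cur-t*i/N;Ri=np.array([[np.cos(a),np.sin(a),0],[np.sin(a),-np.cos(a),0],[0,0,-1]])
            rows.append((Ri.T@w/10).round(2).tolist()+[round(t/N,3)])
        print(rows)
E
python3 - <<'E'
from h import *
c=optics.get_calibration("wrist");print(np.round(c["K"]),np.round(c["hand_eye"],2))
go(480,0,330,np.radians(-15)); go(480,0,330)
E
```

```text
[[290.   0. 278.]
 [  0. 290. 207.]
 [  0.   0.   1.]] [[ 0.0000e+00 -9.5000e-01 -3.1000e-01  8.0050e+01]
 [ 1.0000e+00  0.0000e+00 -0.0000e+00 -1.0000e-01]
 [ 0.0000e+00 -3.1000e-01  9.5000e-01 -1.4353e+02]
 [ 0.0000e+00  0.0000e+00  0.0000e+00  1.0000e+00]]
at [ 270.4 -562.9  230.3] yaw -154.4 shift cm [-43.26  41.69  -9.89] turn -2.432 rows 20 j6 -0.26
[[-2.16, 2.08, -0.5, np.float64(-0.122)], [-2.4, 1.81, -0.5, np.float64(-0.122)], [-2.6, 1.5, -0.5, np.float64(-0.122)], [-2.76, 1.17, -0.5, np.float64(-0.122)], [-2.89, 0.83, -0.5, np.float64(-0.122)], [-2.97, 0.47, -0.5, np.float64(-0.122)], [-3.0, 0.11, -0.5, np.float64(-0.122)], [-2.99, -0.25, -0.5, np.float64(-0.122)], [-2.94, -0.61, -0.5, np.float64(-0.122)], [-2.84, -0.97, -0.5, np.float64(-0.122)], [-2.71, -1.3, -0.5, np.float64(-0.122)], [-2.53, -1.62, -0.5, np.float64(-0.122)], [-2.31, -1.92, -0.5, np.float64(-0.122)], [-2.06, -2.18, -0.5, np.float64(-0.122)], [-1.78, -2.42, -0.5, np.float64(-0.122)], [-1.48, -2.62, -0.5, np.float64(-0.122)], [-1.15, -2.78, -0.5, np.float64(-0.122)], [-0.8, -2.89, -0.5, np.float64(-0.122)], [-0.44, -2.97, -0.5, np.float64(-0.122)], [-0.08, -3.0, -0.5, np.float64(-0.122)]]
at [ 270.4 -562.9  230.3] yaw -154.4 shift cm [-43.26  41.69  -9.89] turn 0 rows 16 j6 -0.26
```

send_rows([
  [[-2.16,2.08,-0.5,-0.122,1],[-2.4,1.8,-0.5,-0.122,1],[-2.6,1.5,-0.5,-0.122,1],[-2.76,1.17,-0.5,-0.122,1],[-2.9,0.83,-0.5,-0.122,1],[-3.0,0.47,-0.5,-0.122,1],[-3.0,0.1,-0.5,-0.122,1],[-3.0,-0.25,-0.5,-0.122,1],[-2.95,-0.6,-0.5,-0.122,1],[-2.85,-0.97,-0.5,-0.122,1]],
])

```text
clock: 0.93
position: [369.7, -269.9, 274.6]
ee_rot: [0.75, -0.662, -0.009, -0.001]
contact_force: [0.7, -1.2, 0.1]
gripper_width: 85.4
```

send_rows([
  [[-2.7,-1.3,-0.5,-0.122,1],[-2.5,-1.6,-0.5,-0.122,1],[-2.3,-1.9,-0.5,-0.122,1],[-2.06,-2.2,-0.5,-0.122,1],[-1.8,-2.4,-0.5,-0.122,1],[-1.5,-2.6,-0.5,-0.122,1],[-1.15,-2.8,-0.5,-0.122,1],[-0.8,-2.9,-0.5,-0.122,1],[-0.45,-3.0,-0.5,-0.122,1],[-0.1,-3.0,-0.5,-0.122,1]],
])

```text
clock: 1.77
position: [459.3, 31.5, 327.6]
ee_rot: [0.995, -0.098, -0.009, -0.007]
contact_force: [0.7, -0.3, 0.3]
gripper_width: 85.5
```

Run:
```python
from h import *
import json
go(480,0,330,np.radians(-15))
s=arm.read_state();p,d=optics.get_image("wrist");cv2.imwrite("pics/w1.png",p);np.save("w1.npy",d);json.dump({k:np.asarray(v).tolist() for k,v in s.items()},open("w1.json","w"))
print(s["joints"],s["clock"])
```

```text
at [459.3  31.5 327.6] yaw -11.2 shift cm [ 2.64  2.68 -0.33] turn 0.066 rows 1 j6 0.97
[[2.64, 2.69, -0.24, np.float64(0.066)]]
[ 0.40866251  0.04776549 -0.18277206 -0.02111973 -1.34989957  0.97123777] 1.7667
```

View pics/w1.png

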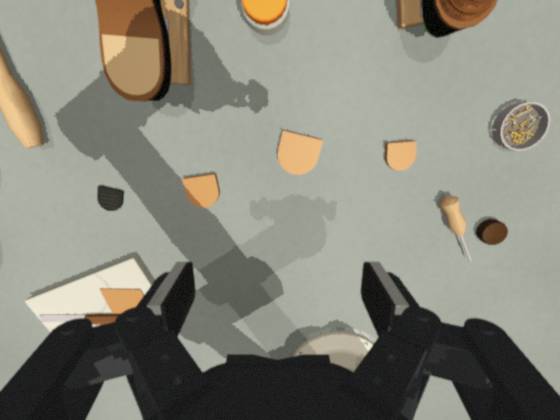

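Every piece is visible from above: large (300,152), middle (202,190), small (401,154), top (110,197), patch (133,67). The straight edges all face up-image (world +x).

```bash
cat >> h.py <<'E'
def edge(n,img,kind,uv,z,st):
    m,c,a=blob(seg(img,kind),uv)
    cs,_=cv2.findContours(m.astype(np.uint8),cv2.RETR_EXTERNAL,cv2.CHAIN_APPROX_NONE)
    P=plane(n,max(cs,key=len)[:,0],z,st)[:,:2].astype(np.float32)
    h=cv2.convexHull(P);Q=cv2.approxPolyDP(h,2.5,True)[:,0]
    e=np.roll(Q,-1,0)-Q;L=np.hypot(*e.T);i=L.argmax();A,B=Q[i],Q[(i+1)%len(Q)]
    t=(B-A)/L[i];nrm=np.array([t[1],-t[0]]);cen=P.mean(0)
    if nrm@(A-cen)<0:nrm=-nrm
    # refine normal with edge points in the inner 70%
    s=(P-A)@t/L[i];q=np.abs((P-A)@nrm)<3;E=P[q&(s>.15)&(s<.85)]
    vx,vy,_,_=cv2.fitLine(E,cv2.DIST_HUBER,0,.01,.01).ravel();n2=np.array([vy,-vx]);n2*=np.sign(n2@nrm)
    tt=np.array([-n2[1],n2[0]]);y=P@tt;x=P@n2
    org=n2*((E@n2).mean()-22)+tt*(y.max()+y.min())/2
    return org,np.degrees(np.arctan2(n2[1],n2[0])),y.max()-y.min(),x.max()-x.min(),a
E
python3 - <<'E'
from h import *
import json
s=json.load(open("w1.json"));p=cv2.imread("pics/w1.png");C=cloud("wrist",np.load("w1.npy"),s)
h=cv2.cvtColor(p,cv2.COLOR_BGR2HSV)
for k,kind,uv,z in(("large","tan",(300,152),12),("middle","tan",(202,190),12),("small","tan",(401,154),12),("top","blk",(110,197),8),("patch","pale",(133,67),100)):
    try:
        o,a,w,l,n=edge("wrist",p,kind,uv,z,s);print(k,o.round(1),"yaw",a.round(1),"w",w.round(1),"l",l.round(1),n,"z",C[uv[1],uv[0],2].round(),h[uv[1],uv[0]])
    except Exception as e: print(k,e)
E
```

```text
large [471.7  -0.6] yaw -24.6 w 63.4 l 61.5 1425 z 13.0 [ 16 119 234]
middle [439.  166.9] yaw -2.9 w 55.8 l 54.5 945 z 13.0 [ 16 134 222]
small [ 431.  -154.7] yaw -6.6 w 45.4 l 43.9 744 z 12.0 [ 16 120 233]
top OpenCV(4.12.0) /io/opencv/modules/imgproc/src/linefit.cpp:50: error: (-215:Assertion failed) count > 0 in function 'fitLine2D_wods'

patch [624.2 174.9] yaw -19.8 w 64.4 l 60.0 2696 z 102.0 [ 18 107 174]
```

Run:
```python
from h import *
go(471.7,-0.6,60,np.radians(-24.6))
```

```text
at [461.7  35.1 328.2] yaw -10.8 shift cm [ 2.1   3.69 26.74] turn 0.242 rows 7 j6 0.97
[[0.24, 0.47, 3.83, np.float64(0.035)], [0.25, 0.47, 3.83, np.float64(0.035)], [0.27, 0.46, 3.83, np.float64(0.035)], [0.28, 0.45, 3.83, np.float64(0.035)], [0.3, 0.44, 3.83, np.float64(0.035)], [0.31, 0.43, 3.83, np.float64(0.035)], [0.33, 0.42, 3.83, np.float64(0.035)]]
```

send_rows([
  [[0.25,0.47,3.8,0.035,1],[0.25,0.47,3.8,0.035,1],[0.27,0.46,3.8,0.035,1],[0.28,0.45,3.8,0.035,1],[0.3,0.44,3.8,0.035,1],[0.31,0.43,3.8,0.035,1],[0.33,0.42,3.8,0.035,1],[0,0,0,0,1],[0,0,0,0,1]],
])

```text
clock: 2.57
position: [472.8, 7.6, 54.4]
ee_rot: [0.976, -0.216, -0.005, -0.009]
contact_force: [0.5, -0.2, 2.0]
gripper_width: 85.4
```

Run:
```python
from h import *
go(471.7,-0.6,0,np.radians(-24.6));print(R.from_quat(arm.read_state()["ee_rot"]).as_matrix()[:,2].round(3))
```

```text
at [472.8   7.6  54.4] yaw -24.9 shift cm [0.32 0.87 5.42] turn -0.006 rows 2 j6 0.81
[[0.12, 0.4, 2.72, np.float64(-0.003)], [0.12, 0.4, 2.72, np.float64(-0.003)]]
[-0.005  0.019 -1.   ]
```

send_rows([
  [[0.3,0.85,0,0,1],[0,0,0,0,1],[0,0,2.0,0,1],[0,0,2.0,0,1],[0,0,1.0,0,1],[0,0,0,0,1],[0,0,0,0,1]],
])

```text
clock: 3.15
position: [483.4, 1.9, 18.2]
ee_rot: [0.977, -0.213, 0.01, -0.016]
contact_force: [0.4, 0.4, 0.6]
gripper_width: 85.5
```

Run:
```python
from h import *
go(471.7,-0.6,-3,np.radians(-24.6));print(arm.read_state()["contact_force"])
p,d=optics.get_image("wrist");cv2.imwrite("pics/w2.png",p)
```

```text
at [483.4   1.9  18.2] yaw -24.6 shift cm [-0.99  0.8   2.08] turn 0.0 rows 1 j6 0.84
[[-0.96, 0.72, 2.12, np.float64(0.0)]]
[0.36815749 0.3997807  0.63287557]
```

View pics/w2.png

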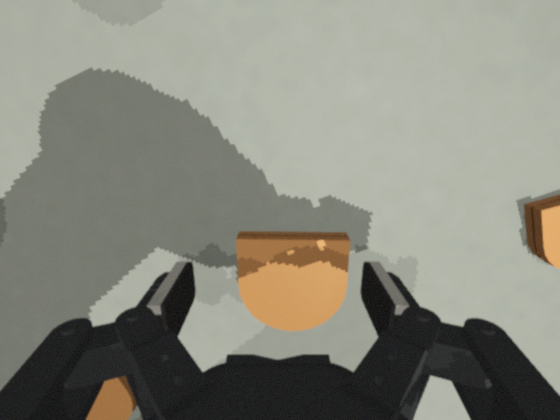

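The large lift lies centred between the open fingers (piece at 237–349, pads at 190 and 365). The tool tilt is drifting, so I'll watch it and move gently.

Add to h.py:
```python
_go=go
def go(*a):
    _go(*a);s=arm.read_state();M=R.from_quat(s["ee_rot"]).as_matrix()
    print("tilt(z axis xy mrad) world",(M[:2,2]*1000).round(),"in tool",(M[2,:2]*1000).round(),"F",np.round(s["contact_force"],1),"w",round(s["gripper_width"],1),"clk",round(s["clock"],1),"j",np.round(s["joints"],3))
```

```text
(no output)
```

send_rows([
  [[-0.3,0.25,0,0,1],[-0.3,0.25,0,0,1],[-0.3,0.25,0,0,1],[0,0,0,0,1],[0,0,0,0,1],[0,0,0,0,1]],
])

```text
clock: 3.7
position: [473.8, -0.5, 23.5]
ee_rot: [0.977, -0.212, 0.015, -0.019]
contact_force: [0.1, 0.1, 0.3]
gripper_width: 85.6
```

Run:
```python
from h import *
go(471.7,-0.6,-3,np.radians(-24.6))
```

```text
at [473.8  -0.5  23.5] yaw -24.6 shift cm [-0.25  0.21  2.64] turn 0.001 rows 1 j6 0.84
[[-0.19, 0.09, 2.65, np.float64(0.001)]]
tilt(z axis xy mrad) world [37. 31.] in tool [ 21. -44.] F [0.1 0.1 0.3] w 85.6 clk 3.7 j [ 0.331  0.394 -0.621 -0.036 -0.511  0.843]
```

send_rows([
  [[0,0,0,0,1],[0,0,0,0,1],[0,0,0,0,1],[0,0,0,0,1],[0,0,0,0,1],[0,0,0,0,1]],
])

```text
clock: 4.2
position: [474.1, -0.5, 23.2]
ee_rot: [0.977, -0.212, 0.015, -0.019]
contact_force: [0.7, 0.8, 0.6]
gripper_width: 85.4
```

Run:
```python
from h import *
go(471.7,-0.6,-3,np.radians(-24.6))
```

```text
at [474.1  -0.5  23.2] yaw -24.5 shift cm [-0.27  0.23  2.6 ] turn 0.001 rows 1 j6 0.84
[[-0.22, 0.11, 2.62, np.float64(0.001)]]
tilt(z axis xy mrad) world [37. 31.] in tool [ 20. -43.] F [0.7 0.8 0.6] w 85.4 clk 4.2 j [ 0.331  0.395 -0.62  -0.036 -0.511  0.843]
```

send_rows([
  [[0,0,-3.5,0,1],[0,0,-3.5,0,1],[0,0,-3.5,0,1],[0,0,0,0,1],[0,0,0,0,1]],
])

```text
clock: 4.62
position: [469.2, -4.3, 129.5]
ee_rot: [0.977, -0.212, 0.011, -0.017]
contact_force: [-1.0, 0.1, -0.6]
gripper_width: 85.5
```

Run:
```python
from h import *
go(471.7,-0.6,20,np.radians(-24.6))
```

```text
at [469.2  -4.3 129.5] yaw -24.5 shift cm [-0.08 -0.04 10.96] turn 0.001 rows 3 j6 0.83
[[0.02, -0.15, 3.65, np.float64(0.0)], [0.02, -0.15, 3.65, np.float64(0.0)], [0.02, -0.15, 3.65, np.float64(0.0)]]
tilt(z axis xy mrad) world [28. 28.] in tool [ 14. -37.] F [-1.   0.1 -0.6] w 85.5 clk 4.6 j [ 0.327  0.217 -0.516 -0.024 -0.802  0.833]
```

send_rows([
  [[0,0,0.8,0,1],[0,0,0.8,0,1],[0,0,0.8,0,1],[0,0,0.8,0,1],[0,0,0.8,0,1],[0,0,0.8,0,1],[0,0,0.8,0,1],[0,0,0.8,0,1],[0,0,0,0,1],[0,0,0,0,1]],
])

```text
clock: 5.45
position: [466.9, -3.5, 52.1]
ee_rot: [0.977, -0.213, 0.005, -0.013]
contact_force: [0.8, -0.5, 0.2]
gripper_width: 85.9
```

Run:
```python
from h import *
go(471.7,-0.6,20,np.radians(-24.6))
```

```text
at [466.9  -3.5  52.1] yaw -24.6 shift cm [ 0.3  -0.38  3.23] turn 0.0 rows 1 j6 0.84
[[0.31, -0.47, 3.21, np.float64(0.0)]]
tilt(z axis xy mrad) world [15. 24.] in tool [  4. -28.] F [ 0.8 -0.5  0.2] w 85.9 clk 5.5 j [ 0.329  0.341 -0.598 -0.031 -0.611  0.838]
```

send_rows([
  [[0.08,-0.08,0.7,0,1],[0.08,-0.08,0.7,0,1],[0.08,-0.08,0.7,0,1],[0.08,-0.08,0.7,0,1],[0.08,0,0.7,0,1],[0.08,0,0.6,0,1],[0,0,0,0,1],[0,0,0,0,1]],
])

```text
clock: 6.12
position: [475.2, -1.1, 7.5]
ee_rot: [0.977, -0.213, 0.006, -0.014]
contact_force: [-0.3, -0.9, 0.3]
gripper_width: 85.6
```

Run:
```python
from h import *
go(471.7,-0.6,-3,np.radians(-24.6))
```

```text
at [475.2  -1.1   7.5] yaw -24.6 shift cm [-0.34  0.13  1.05] turn 0.001 rows 1 j6 0.85
[[-0.34, 0.1, 1.05, np.float64(0.001)]]
tilt(z axis xy mrad) world [17. 25.] in tool [  6. -30.] F [-0.3 -0.9  0.3] w 85.6 clk 6.1 j [ 0.329  0.432 -0.616 -0.037 -0.499  0.846]
```

send_rows([
  [[-0.1,0.04,0.4,0,1],[-0.1,0.04,0.4,0,1],[-0.1,0.0,0.2,0,1],[0,0,0,0,1]],
])

```text
clock: 6.45
position: [472.3, -0.2, -3.1]
ee_rot: [0.977, -0.213, 0.006, -0.014]
contact_force: [0.6, 0.5, 0.2]
gripper_width: 85.5
```

Run:
```python
from h import *
go(471.7,-0.6,-2,np.radians(-24.6))
```

```text
at [ 4.723e+02 -2.000e-01 -3.100e+00] yaw -24.6 shift cm [-0.04  0.05 -0.11] turn 0.001 rows 1 j6 0.84
[[-0.04, 0.06, -0.11, np.float64(0.001)]]
tilt(z axis xy mrad) world [18. 25.] in tool [  6. -30.] F [0.6 0.5 0.2] w 85.5 clk 6.5 j [ 0.333  0.449 -0.631 -0.039 -0.466  0.844]
```

Close.

send_rows([
  [[0,0,0,0,0.5],[0,0,0,0,0.5],[0,0,0,0,0.5],[0,0,0,0,0.5],[0,0,0,0,0.5]],
])

```text
clock: 6.87
position: [472.8, 0.0, -1.9]
ee_rot: [0.977, -0.212, 0.007, -0.015]
contact_force: [0.5, -0.4, 0.0]
gripper_width: 62.2
```

Run:
```python
from h import *
go(471.7,-0.6,100)
p,d=optics.get_image("wrist");cv2.imwrite("pics/w3.png",p[180:420,100:460])
```

```text
at [472.8   0.   -1.9] yaw -24.5 shift cm [  0.    -0.22 -10.19] turn 0 rows 3 j6 0.84
tilt(z axis xy mrad) world [20. 25.] in tool [  8. -32.] F [ 0.5 -0.4  0. ] w 62.2 clk 6.9 j [ 0.333  0.447 -0.63  -0.038 -0.466  0.844]
```

View pics/w3.png

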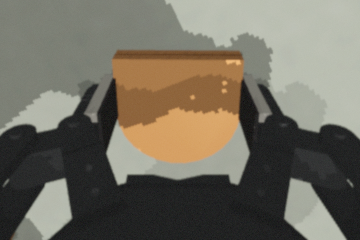

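The large lift is gripped (62 mm), centred between the pads. Now I lift it.

send_rows([
  [[0,0,-1,0,0.4],[0,0,-1.5,0,0.4],[0,0,-2,0,0.4],[0,0,-2,0,0.4],[0,0,-2,0,0.4],[0,0,-2,0,0.4],[0,0,-2,0,0.4],[0,0,-2,0,0.4],[0,0,-2,0,0.4],[0,0,-1,0,0.4]],
])

```text
clock: 7.75
position: [465.8, -5.6, 176.8]
ee_rot: [0.977, -0.213, 0.002, -0.012]
contact_force: [-0.0, -0.4, -0.2]
gripper_width: 62.1
```

Run:
```python
from h import *
go(624,175,200,np.radians(-19.8))
go(624,175,200)
```

```text
at [465.8  -5.6 176.8] yaw -24.6 shift cm [  6.85 -23.06  -1.77] turn -0.084 rows 7 j6 0.83
[[0.98, -3.29, -0.33, np.float64(-0.012)], [1.02, -3.28, -0.33, np.float64(-0.012)], [1.06, -3.26, -0.33, np.float64(-0.012)], [1.1, -3.25, -0.33, np.float64(-0.012)], [1.14, -3.24, -0.33, np.float64(-0.012)], [1.18, -3.22, -0.33, np.float64(-0.012)], [1.21, -3.21, -0.33, np.float64(-0.012)]]
tilt(z axis xy mrad) world [ 9. 23.] in tool [ -1. -24.] F [-0.  -0.4 -0.2] w 62.1 clk 7.8 j [ 0.326  0.161 -0.446 -0.023 -0.948  0.828]
at [465.8  -5.6 176.8] yaw -24.6 shift cm [  6.85 -23.06  -1.77] turn 0 rows 7 j6 0.83
tilt(z axis xy mrad) world [ 9. 23.] in tool [ -1. -24.] F [-0.  -0.4 -0.2] w 62.1 clk 7.8 j [ 0.326  0.161 -0.446 -0.023 -0.948  0.828]
```

send_rows([
  [[0.2,-2.0,-0.5,-0.01,0.4],[0.2,-2.6,-0.5,-0.01,0.4],[0.2,-2.6,-0.5,-0.01,0.4],[0.2,-2.6,-0.5,-0.01,0.4],[0.2,-2.6,-0.5,-0.01,0.4],[0.2,-2.6,-0.5,-0.01,0.4],[0.2,-2.6,-0.3,-0.01,0.4],[0.2,-2.0,0,-0.01,0.4],[0.2,-1.0,0,0,0.4],[0,0,0,0,0.4]],
])

```text
clock: 8.58
position: [563.1, 184.2, 219.3]
ee_rot: [0.985, -0.175, 0.004, -0.014]
contact_force: [0.2, -0.3, -1.9]
gripper_width: 62.0
```

Run:
```python
from h import *
import json
go(624,175,180,np.radians(-19.8))
s=arm.read_state();p,d=optics.get_image("wrist");cv2.imwrite("pics/w4.png",p);np.save("w4.npy",d);json.dump({k:np.asarray(v).tolist() for k,v in s.items()},open("w4.json","w"))
```

```text
at [563.1 184.2 219.3] yaw -20.1 shift cm [ 6.03 -1.11  3.98] turn -0.005 rows 2 j6 0.65
[[3.02, -0.61, 1.96, np.float64(-0.003)], [3.02, -0.61, 1.96, np.float64(-0.003)]]
tilt(z axis xy mrad) world [13. 26.] in tool [  3. -29.] F [ 0.2 -0.3 -1.9] w 62.0 clk 8.6 j [ 0.581  0.328 -0.102 -0.017 -1.115  0.645]
```

View pics/w4.png

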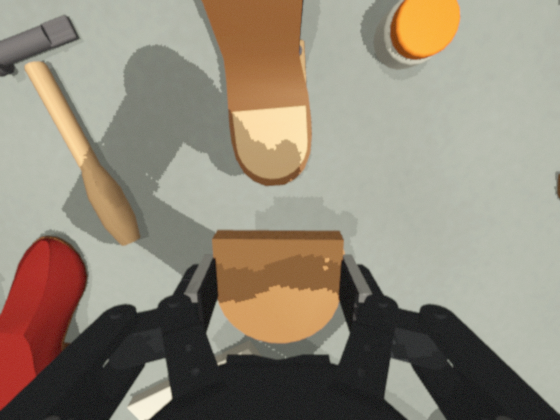

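```bash
cat > hv.py <<'E'
from h import *
import json
s=json.load(open("w4.json"));p=cv2.imread("pics/w4.png");C=cloud("wrist",np.load("w4.npy"),s)
h=cv2.cvtColor(p,cv2.COLOR_BGR2HSV)
for uv in((270,90),(270,115),(250,145),(285,150),(270,180)):print(uv,h[uv[1],uv[0]],C[uv[1],uv[0]].round())
E
python3 hv.py
python3 - <<'E'
from h import *
import json
s=json.load(open("w4.json"))
Q=plane("wrist",[(230,111),(307,105)],100,s)[:,:2];print(Q.round(1))
p=cv2.imread("pics/w4.png");h=cv2.cvtColor(p,cv2.COLOR_BGR2HSV).astype(int)
m=((h[...,0]>14)&(h[...,1]<150)&(h[...,2]>110)&(h[...,1]>60)).astype(np.uint8)
m,c,a=blob(cv2.morphologyEx(m,cv2.MORPH_OPEN,np.ones((3,3))),(270,142));print(c,a)
import h as H
H.seg=lambda i,k:m.astype(np.uint8)
print([np.round(x,1) for x in H.edge("wrist",p,"",(270,142),100,s)])
E
```

```text
(270, 90) [ 14 137 182] [658. 160. 102.]
(270, 115) [ 19  79 253] [640. 167. 100.]
(250, 145) [ 18  98 188] [622. 193. 101.]
(285, 150) [ 18 102 188] [607. 165. 101.]
(270, 180) [ 13 143 123] [586. 187. 101.]
[[654.7 198.4]
 [636.5 134.4]]
[272.13744856 138.9399177 ] 4860
[array([625. , 170.3], dtype=float32), np.float32(-13.0), np.float32(68.8), np.float32(64.3), np.int32(4860)]
```

Run:
```python
from h import *
import json
s=json.load(open("w4.json"))
Q=plane("wrist",[(214,232),(343,232)],s["position"][2]+13,s);d=Q[0]-Q[1];n=np.array([d[1],-d[0]])/np.hypot(d[0],d[1]);print(Q.round(1),np.linalg.norm(d),n)
o=Q.mean(0)[:2]-22*n;print("piece origin - tcp",o-np.array(s["position"][:2]),np.degrees(np.arctan2(n[1],n[0])))
go(624.5,172.5,150,np.radians(-16));go(624.5,172.5,150)
```

```text
[[596.3 205.  232.3]
 [575.4 145.6 232.3]] 62.961567686369726 [ 0.94331242 -0.33190613]
piece origin - tcp [ 2.03067542 -1.58846543] -19.384510800541996
at [562.3 183.3 219. ] yaw -20.1 shift cm [ 6.19 -0.93  6.94] turn -0.072 rows 3 j6 0.65
[[2.07, -0.38, 2.3, np.float64(-0.024)], [2.08, -0.33, 2.3, np.float64(-0.024)], [2.08, -0.27, 2.3, np.float64(-0.024)]]
tilt(z axis xy mrad) world [11. 26.] in tool [  2. -28.] F [ 0.3 -0.7 -1.1] w 62.1 clk 8.6 j [ 0.581  0.327 -0.104 -0.017 -1.116  0.646]
at [562.3 183.3 219. ] yaw -20.1 shift cm [ 6.19 -0.93  6.94] turn 0 rows 3 j6 0.65
tilt(z axis xy mrad) world [11. 26.] in tool [  2. -28.] F [ 0.3 -0.7 -1.1] w 62.1 clk 8.6 j [ 0.581  0.327 -0.104 -0.017 -1.116  0.646]
```

send_rows([
  [[1.0,-0.15,0.8,-0.01,0.4],[1.0,-0.15,0.8,-0.01,0.4],[1.0,-0.15,0.8,-0.01,0.4],[1.0,-0.15,0.8,-0.01,0.4],[1.0,-0.1,0.8,-0.01,0.4],[0.5,0,0.8,-0.01,0.4],[0,0,0.8,-0.01,0.4],[0,0,0.8,0,0.4],[0,0,0,0,0.4]],
])

```text
clock: 9.38
position: [620.8, 165.6, 145.2]
ee_rot: [0.99, -0.14, 0.001, -0.012]
contact_force: [-0.3, -0.7, -1.6]
gripper_width: 61.9
```

Run:
```python
from h import *
go(622.5,173.5,98,np.radians(-16))
```

```text
at [620.8 165.6 145.2] yaw -16.1 shift cm [-0.05 -0.7   4.74] turn -0.003 rows 2 j6 0.8
[[-0.03, -0.4, 2.36, np.float64(-0.001)], [-0.03, -0.4, 2.36, np.float64(-0.001)]]
tilt(z axis xy mrad) world [ 4. 23.] in tool [ -2. -23.] F [-0.3 -0.7 -1.6] w 61.9 clk 9.4 j [ 0.503  0.477 -0.063 -0.021 -1.016  0.796]
```

send_rows([
  [[0,-0.2,0.6,0,0.4],[0,-0.2,0.6,0,0.4],[0,-0.2,0.6,0,0.4],[0,-0.1,0.6,0,0.4],[0,-0.1,0.6,0,0.4],[0,0,0.6,0,0.4],[0,0,0.3,0,0.4],[0,0,0,0,0.4]],
])

```text
clock: 10.05
position: [622.5, 176.6, 103.3]
ee_rot: [0.99, -0.139, 0.001, -0.012]
contact_force: [-0.2, -0.8, -0.7]
gripper_width: 61.9
```

Run:
```python
from h import *
go(622.5,173.5,98,np.radians(-16))
```

```text
at [622.5 176.6 103.3] yaw -16.0 shift cm [0.09 0.31 0.52] turn 0.0 rows 1 j6 0.79
[[0.09, 0.29, 0.53, np.float64(0.0)]]
tilt(z axis xy mrad) world [ 6. 23.] in tool [ -1. -24.] F [-0.2 -0.8 -0.7] w 61.9 clk 10.1 j [ 0.518  0.524 -0.098 -0.022 -0.932  0.787]
```

send_rows([
  [[0,0.1,0.15,0,0.4],[0,0.1,0.15,0,0.4],[0,0.1,0.15,0,0.4],[0,0,0,0,0.4],[0,0,0,0,0.4]],
])

```text
clock: 10.47
position: [622.0, 173.5, 98.9]
ee_rot: [0.99, -0.139, 0.002, -0.012]
contact_force: [-0.4, -0.4, 0.2]
gripper_width: 62.0
```

Run:
```python
from h import *
go(622.5,173.5,98,np.radians(-16))
```

```text
at [622.  173.5  98.9] yaw -16.0 shift cm [ 0.05 -0.01  0.09] turn 0.0 rows 1 j6 0.79
[[0.05, -0.01, 0.09, np.float64(0.0)]]
tilt(z axis xy mrad) world [ 7. 24.] in tool [ -0. -25.] F [-0.4 -0.4  0.2] w 62.0 clk 10.5 j [ 0.514  0.526 -0.107 -0.022 -0.92   0.791]
```

send_rows([
  [[0,0,0,0,0.9],[0,0,0,0,0.9],[0,0,0,0,0.9],[0,0,0,0,0.9],[0,0,-0.8,0,0.9],[0,0,-1.5,0,1],[0,0,-2,0,1],[0,0,-2,0,1],[0,0,-2,0,1],[0,0,0,0,1]],
])

```text
clock: 11.3
position: [621.7, 170.9, 187.9]
ee_rot: [0.99, -0.139, 0.002, -0.012]
contact_force: [0.6, -0.2, 0.6]
gripper_width: 85.3
```

Run:
```python
from h import *
import json
go(439,167,60,np.radians(-2.9)); go(520,185,200)
s=arm.read_state();p,d=optics.get_image("wrist");cv2.imwrite("pics/w5.png",p);np.save("w5.npy",d);json.dump({k:np.asarray(v).tolist() for k,v in s.items()},open("w5.json","w"))
```

```text
at [621.7 170.9 187.9] yaw -16.0 shift cm [-17.47   5.71  12.65] turn -0.228 rows 6 j6 0.79
[[-2.91, 0.9, 2.13, np.float64(-0.038)], [-2.94, 0.79, 2.13, np.float64(-0.038)], [-2.97, 0.68, 2.13, np.float64(-0.038)], [-2.99, 0.56, 2.13, np.float64(-0.038)], [-3.01, 0.45, 2.13, np.float64(-0.038)], [-3.03, 0.34, 2.13, np.float64(-0.038)]]
tilt(z axis xy mrad) world [ 7. 23.] in tool [  1. -24.] F [ 0.6 -0.2  0.6] w 85.3 clk 11.3 j [ 0.511  0.443 -0.006 -0.018 -1.105  0.789]
at [621.7 170.9 187.9] yaw -16.0 shift cm [-10.16   1.42  -1.25] turn 0 rows 3 j6 0.79
tilt(z axis xy mrad) world [ 7. 23.] in tool [  1. -24.] F [ 0.6 -0.2  0.6] w 85.3 clk 11.3 j [ 0.511  0.443 -0.006 -0.018 -1.105  0.789]
```

View pics/w5.png

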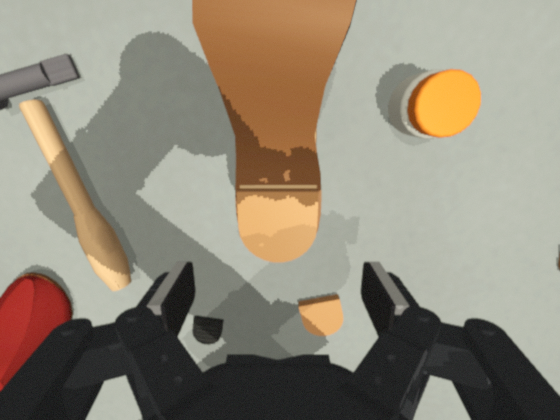

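The large lift lies on the seat with its edge parallel to the patch front (thin pale strip at row 187) and centred (238–320). On to the middle lift, seen at (321,316), with the top piece at (208,329).

Run:
```python
from h import *
import json
s=json.load(open("w5.json"));p=cv2.imread("pics/w5.png")
C=cloud("wrist",np.load("w5.npy"),s)
print("heights",C[240,278,2],C[205,278,2],C[230,245,2],C[230,312,2])
print(plane("wrist",[(240,187),(317,187)],100,s).round(1), plane("wrist",[(236,193),(321,193)],112,s).round(1))
print("sole sym", plane("wrist",[(240,187),(317,187)],100,s).mean(0)[:2]-22*np.array([np.cos(np.radians(16)),-np.sin(np.radians(16))]))
print("top piece", plane("wrist",[(208,329)],8,s).round(1),h if 0 else "")
print(cv2.cvtColor(p,cv2.COLOR_BGR2HSV)[325:335:4,200:216:5].tolist())
```

```text
heights 113.27446141639288 112.19809997660627 113.63512618355597 112.94404571938031
[[651.3 197.  100. ]
 [634.3 136.  100. ]] [[650.  198.9 112. ]
 [632.1 134.7 112. ]]
sole sym [621.67378338 172.5783155 ]
top piece [[454.2 322.7   8. ]] 
[[[30, 37, 41], [24, 46, 28], [0, 8, 33], [175, 51, 30]], [[40, 15, 51], [170, 21, 36], [10, 22, 35], [60, 21, 36]], [[26, 31, 57], [24, 24, 53], [21, 51, 35], [30, 15, 35]]]
```

send_rows([
  [[-1.5,0.6,0,-0.03,1],[-2.5,0.9,0,-0.038,1],[-2.9,0.9,0,-0.038,1],[-2.9,0.8,0.5,-0.038,1],[-2.9,0.7,1.0,-0.038,1],[-2.0,0.6,1.0,-0.038,1],[-1.0,0.4,1.0,0,1],[0,0,1,0,1],[0,0,1,0,1],[0,0,0,0,1]],
])

```text
clock: 12.18
position: [446.1, 147.3, 123.3]
ee_rot: [1.0, -0.025, -0.001, -0.01]
contact_force: [0.6, 0.5, -1.1]
gripper_width: 85.6
```

Run:
```python
from h import *
go(439,167,60,np.radians(-2.9))
```

```text
at [446.1 147.3 123.3] yaw -2.9 shift cm [-0.8  -1.8   6.37] turn 0.0 rows 2 j6 0.88
[[-0.41, -0.96, 3.17, np.float64(0.0)], [-0.41, -0.96, 3.17, np.float64(0.0)]]
tilt(z axis xy mrad) world [-1. 21.] in tool [ -2. -21.] F [ 0.6  0.5 -1.1] w 85.6 clk 12.2 j [ 0.654  0.237 -0.508 -0.024 -0.814  0.883]
```

send_rows([
  [[-0.2,-0.5,1.0,0,1],[-0.2,-0.5,1.2,0,1],[-0.2,-0.5,1.2,0,1],[-0.1,-0.3,1.2,0,1],[-0.1,0,1.2,0,1],[0,0,1.2,0,1],[0,0,0.8,0,1],[0,0,0.8,0,1],[0,0,0,0,1]],
])

```text
clock: 12.93
position: [440.8, 169.3, 35.8]
ee_rot: [1.0, -0.025, 0.0, -0.011]
contact_force: [0.5, -1.0, -0.6]
gripper_width: 85.3
```

Run:
```python
from h import *
go(439,167,-1,np.radians(-2.9))
```

```text
at [440.8 169.3  35.8] yaw -2.9 shift cm [-0.17  0.32  3.68] turn 0.0 rows 1 j6 0.84
[[-0.16, 0.24, 3.68, np.float64(0.0)]]
tilt(z axis xy mrad) world [ 1. 22.] in tool [  0. -22.] F [ 0.5 -1.  -0.6] w 85.3 clk 12.9 j [ 0.701  0.379 -0.597 -0.029 -0.58   0.843]
```

send_rows([
  [[-0.05,0.08,0.6,0,1],[-0.05,0.08,0.7,0,1],[-0.05,0.08,0.7,0,1],[0,0,0.7,0,1],[0,0,0.4,0,1],[0,0,0.2,0,1],[0,0,0,0,1]],
])

```text
clock: 13.52
position: [440.4, 168.0, 0.6]
ee_rot: [1.0, -0.025, 0.002, -0.012]
contact_force: [0.4, -0.3, 0.2]
gripper_width: 85.2
```

Run:
```python
from h import *
go(439,167,-1,np.radians(-2.9))
```

```text
at [440.4 168.    0.6] yaw -2.9 shift cm [-0.13  0.11  0.16] turn 0.0 rows 1 j6 0.85
[[-0.13, 0.1, 0.16, np.float64(0.0)]]
tilt(z axis xy mrad) world [ 4. 23.] in tool [  2. -23.] F [ 0.4 -0.3  0.2] w 85.2 clk 13.5 j [ 0.7    0.443 -0.628 -0.033 -0.482  0.85 ]
```

Good; close, then lift.

send_rows([
  [[-0.1,0.08,0.12,0,1],[0,0,0,0,0.4],[0,0,0,0,0.4],[0,0,0,0,0.4],[0,0,0,0,0.4],[0,0,0,0,0.4],[0,0,0,0,0.4]],
])

```text
clock: 14.1
position: [440.1, 168.0, 0.9]
ee_rot: [1.0, -0.025, 0.003, -0.013]
contact_force: [0.7, 0.3, -0.5]
gripper_width: 52.0
```

Run:
```python
from h import *
go(439,167,-1,np.radians(-2.9))
```

```text
at [440.1 168.    0.9] yaw -2.9 shift cm [-0.11  0.11  0.19] turn 0.001 rows 1 j6 0.85
[[-0.11, 0.1, 0.19, np.float64(0.001)]]
tilt(z axis xy mrad) world [ 6. 25.] in tool [  5. -25.] F [ 0.7  0.3 -0.5] w 52.0 clk 14.1 j [ 0.7    0.441 -0.63  -0.033 -0.479  0.85 ]
```

send_rows([
  [[0,0,-1,0,0.3],[0,0,-1.5,0,0.3],[0,0,-2,0,0.3],[0,0,-2,0,0.3],[0,0,-2,0,0.3],[0,0,-2,0,0.3],[0,0,-2,0,0.3],[0,0,-2,0,0.3],[0,0,-2,0,0.3],[0,0,-1.5,0,0.3]],
])

```text
clock: 14.93
position: [435.6, 160.8, 184.3]
ee_rot: [1.0, -0.026, -0.003, -0.009]
contact_force: [-0.4, -1.1, -1.1]
gripper_width: 52.0
```

Run:
```python
from h import *
go(562,190,215,np.radians(-16))
```

```text
at [435.6 160.8 184.3] yaw -3.0 shift cm [12.46 -3.62 -3.08] turn 0.228 rows 4 j6 0.84
[[3.12, -0.89, -0.77, np.float64(0.057)], [3.06, -1.07, -0.77, np.float64(0.057)], [3.0, -1.24, -0.77, np.float64(0.057)], [2.92, -1.41, -0.77, np.float64(0.057)]]
tilt(z axis xy mrad) world [-5. 18.] in tool [ -6. -17.] F [-0.4 -1.1 -1.1] w 52.0 clk 14.9 j [ 0.694  0.154 -0.435 -0.02  -0.975  0.837]
```

send_rows([
  [[1.5,-0.5,-0.5,0.03,0.3],[2.0,-0.6,-0.5,0.04,0.3],[2.0,-0.7,-0.5,0.04,0.3],[2.0,-0.7,-0.5,0.04,0.3],[2.0,-0.8,-0.5,0.04,0.3],[1.5,-0.8,-0.4,0.038,0.3],[1.0,-0.5,0,0,0.3],[0,0,0,0,0.3],[0,0,0,0,0.3]],
])

```text
clock: 15.68
position: [566.2, 187.1, 218.6]
ee_rot: [0.989, -0.145, -0.002, -0.012]
contact_force: [1.0, -0.3, -0.1]
gripper_width: 52.2
```

```bash
cat > see.py <<'E'
from h import *
import sys,json
nm=sys.argv[1]
s=arm.read_state();p,d=optics.get_image("wrist");cv2.imwrite(f"pics/{nm}.png",p);np.save(f"{nm}.npy",d);json.dump({k:np.asarray(v).tolist() for k,v in s.items()},open(f"{nm}.json","w"))
E
python3 see.py w6
python3 - <<'E'
from h import *
go(622,172.7,135,np.radians(-16))
E
```

```text
at [565.9 187.1 218.4] yaw -16.7 shift cm [ 5.85 -0.05  8.3 ] turn -0.012 rows 3 j6 0.71
[[1.93, -0.08, 2.78, np.float64(-0.004)], [1.93, -0.07, 2.78, np.float64(-0.004)], [1.93, -0.06, 2.78, np.float64(-0.004)]]
tilt(z axis xy mrad) world [-0. 23.] in tool [ -7. -22.] F [0.6 0.6 0.8] w 51.9 clk 15.7 j [ 0.581  0.341 -0.083 -0.022 -1.134  0.708]
```

View pics/w6.png

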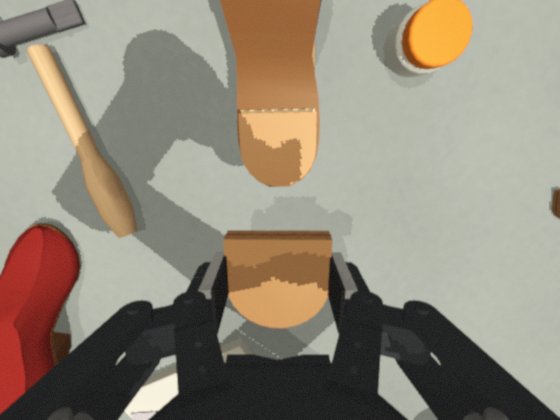

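The middle lift is held square (224–331 at row 233); the large one is on the seat, front edge at row 111, 239–318.

```bash
cat > m.py <<'E'
from h import *
import json
def mid(nm,a,b,z):
    s=json.load(open(nm+".json"))
    if z<0: z=s["position"][2]-z-100
    Q=plane("wrist",[a,b],z,s)[:,:2];d=Q[0]-Q[1];n=np.array([d[1],-d[0]])/np.hypot(*d);o=Q.mean(0)-22*n
    print("w",np.hypot(*d).round(1),"org",o.round(1),"yaw",np.degrees(np.arctan2(n[1],n[0])).round(1),"org-tcp",(o-np.array(s["position"][:2])).round(1));return o
E
python3 - <<'E'
from m import *
mid("w6",(239,112),(318,111),112);mid("w6",(224,233),(331,233),-111)
E
```

```text
w 64.6 org [621.9 172.1] yaw -16.0 org-tcp [ 55.7 -15. ]
w 53.0 org [567.3 186.5] yaw -16.1 org-tcp [ 1.1 -0.6]
```

send_rows([
  [[0.7,0,0.8,-0.004,0.3],[1.0,0,0.8,-0.004,0.3],[1.0,0,0.9,-0.004,0.3],[1.0,0,0.9,0,0.3],[1.0,0,0.9,0,0.3],[0.6,0,0.9,0,0.3],[0.2,0,0.9,0,0.3],[0,0,0.8,0,0.3],[0,0,0.4,0,0.3],[0,0,0,0,0.3]],
])

```text
clock: 16.57
position: [620.8, 170.1, 133.7]
ee_rot: [0.99, -0.139, -0.005, -0.01]
contact_force: [-0.3, -0.2, -0.8]
gripper_width: 52.2
```

Run:
```python
from h import *
go(621,172.7,113,np.radians(-16))
```

```text
at [620.8 170.1 133.7] yaw -16.0 shift cm [-0.03 -0.21  2.08] turn 0.001 rows 1 j6 0.8
[[-0.05, -0.25, 2.07, np.float64(0.001)]]
tilt(z axis xy mrad) world [-7. 21.] in tool [-12. -18.] F [-0.3 -0.2 -0.8] w 52.2 clk 16.6 j [ 0.508  0.494 -0.063 -0.026 -1.01   0.798]
```

send_rows([
  [[0,-0.08,0.4,0,0.3],[0,-0.08,0.4,0,0.3],[0,-0.05,0.4,0,0.3],[0,0,0.3,0,0.3],[0,0,0.15,0,0.3],[0,0,0,0,0.3],[0,0,0,0,0.3]],
])

```text
clock: 17.15
position: [621.1, 174.0, 117.6]
ee_rot: [0.99, -0.138, -0.004, -0.011]
contact_force: [-0.4, -0.3, -0.5]
gripper_width: 52.1
```

Run:
```python
from h import *
go(621,172.7,113,np.radians(-16))
```

```text
at [621.1 174.  117.6] yaw -15.8 shift cm [0.03 0.14 0.45] turn 0.003 rows 1 j6 0.8
[[0.03, 0.13, 0.46, np.float64(0.003)]]
tilt(z axis xy mrad) world [-4. 22.] in tool [-10. -20.] F [-0.4 -0.3 -0.5] w 52.1 clk 17.1 j [ 0.513  0.511 -0.079 -0.026 -0.973  0.796]
```

send_rows([
  [[0,0.05,0.15,0,0.3],[0,0.05,0.15,0,0.3],[0,0,0.1,0,0.3],[0,0,0,0,0.3],[0,0,0,0,0.3]],
])

```text
clock: 17.57
position: [621.2, 173.2, 114.1]
ee_rot: [0.99, -0.138, -0.003, -0.011]
contact_force: [0.4, 0.5, -0.6]
gripper_width: 51.7
```

Run:
```python
from h import *
go(621,172.7,113,np.radians(-16))
```

```text
at [621.2 173.2 114.1] yaw -15.8 shift cm [-0.    0.06  0.11] turn 0.003 rows 1 j6 0.8
[[-0.0, 0.05, 0.11, np.float64(0.003)]]
tilt(z axis xy mrad) world [-2. 23.] in tool [ -9. -22.] F [ 0.4  0.5 -0.6] w 51.7 clk 17.6 j [ 0.512  0.513 -0.085 -0.026 -0.963  0.797]
```

send_rows([
  [[0,0,0.08,0,0.3],[0,0,0,0,0.9],[0,0,0,0,0.9],[0,0,0,0,0.9],[0,0,0,0,0.9],[0,0,-0.8,0,0.9],[0,0,-1.5,0,1],[0,0,-2,0,1],[0,0,-2,0,1],[0,0,-1,0,1]],
])

```text
clock: 18.4
position: [620.2, 170.6, 187.8]
ee_rot: [0.99, -0.138, -0.005, -0.009]
contact_force: [0.2, 0.1, 0.6]
gripper_width: 85.5
```

```bash
python3 see.py w7
python3 - <<'E'
from h import *
go(431,-155,200,np.radians(-6.6))
E
```

```text
at [621.  170.9 189.5] yaw -15.8 shift cm [-9.41 36.51 -1.64] turn -0.161 rows 10 j6 0.8
[[-0.94, 3.65, -0.1, np.float64(-0.016)], [-1.0, 3.64, -0.1, np.float64(-0.016)], [-1.06, 3.62, -0.1, np.float64(-0.016)], [-1.12, 3.6, -0.1, np.float64(-0.016)], [-1.17, 3.59, -0.1, np.float64(-0.016)], [-1.23, 3.57, -0.1, np.float64(-0.016)], [-1.29, 3.55, -0.1, np.float64(-0.016)], [-1.34, 3.52, -0.1, np.float64(-0.016)], [-1.4, 3.5, -0.1, np.float64(-0.016)], [-1.46, 3.48, -0.1, np.float64(-0.016)]]
tilt(z axis xy mrad) world [-5. 21.] in tool [-10. -19.] F [0.3 0.3 2.1] w 85.2 clk 18.4 j [ 0.509  0.446  0.006 -0.023 -1.125  0.795]
```

View pics/w7.png

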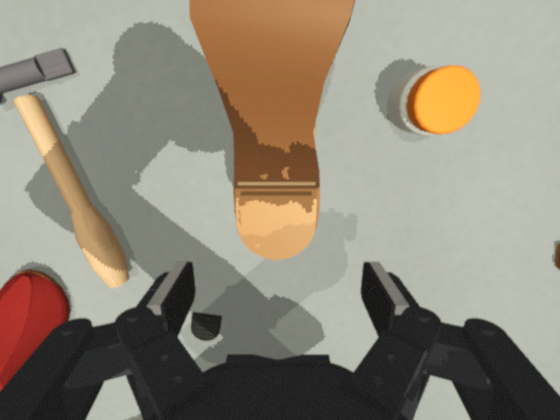

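The middle lift sits squarely on the large one (edge at row ~192, 240–315). Now the small lift.

send_rows([
  [[-0.5,2.0,-0.1,-0.016,1],[-0.9,3.2,-0.1,-0.016,1],[-1.0,3.6,-0.1,-0.016,1],[-1.1,3.6,-0.1,-0.016,1],[-1.2,3.6,0,-0.016,1],[-1.2,3.6,0,-0.016,1],[-1.3,3.5,0,-0.016,1],[-1.3,3.5,0,-0.016,1],[-1.4,3.5,0.3,-0.016,1],[-1.4,3.0,0.6,-0.016,1]],
])

```text
clock: 19.28
position: [440.2, -137.6, 175.8]
ee_rot: [0.999, -0.049, -0.0, -0.012]
contact_force: [1.1, 0.2, -0.8]
gripper_width: 85.5
```

Run:
```python
from m import *
C=cloud("wrist",np.load("w7.npy"),json.load(open("w7.json")));print("z",C[235,278,2].round(1),C[210,255,2].round(1),C[210,300,2].round(1))
go(431,-155,60,np.radians(-6.6))
```

```text
z 125.0 125.4 125.0
at [ 440.2 -137.6  175.8] yaw -5.6 shift cm [-0.72  2.1  11.53] turn 0.018 rows 3 j6 1.46
[[-0.25, 0.61, 3.86, np.float64(0.006)], [-0.24, 0.61, 3.86, np.float64(0.006)], [-0.24, 0.61, 3.86, np.float64(0.006)]]
tilt(z axis xy mrad) world [ 1. 24.] in tool [ -2. -24.] F [ 1.1  0.2 -0.8] w 85.5 clk 19.3 j [ 0.034  0.162 -0.445 -0.03  -0.962  1.456]
```

send_rows([
  [[-0.1,0.2,1.0,0.006,1],[-0.1,0.2,1.5,0.006,1],[-0.1,0.2,1.5,0.006,1],[-0.1,0.2,1.5,0,1],[-0.1,0.2,1.5,0,1],[0,0,1.5,0,1],[0,0,1.5,0,1],[0,0,1.0,0,1],[0,0,0.5,0,1],[0,0,0,0,1]],
])

```text
clock: 20.12
position: [424.9, -150.4, 53.7]
ee_rot: [0.998, -0.065, -0.002, -0.013]
contact_force: [-0.8, 0.4, -0.3]
gripper_width: 85.4
```

```bash
python3 see.py w8
python3 - <<'E'
from h import *
import json
s=json.load(open("w8.json"));p=cv2.imread("pics/w8.png")
print([np.round(x,1) for x in edge("wrist",p,"tan",(280,280),12,s)])
go(431,-155,1,np.radians(-6.6))
E
```

```text
[array([ 432. , -156.1], dtype=float32), np.float32(-7.0), np.float32(43.9), np.float32(46.3), np.int32(3661)]
at [ 425.2 -150.4   54.2] yaw -7.4 shift cm [0.66 0.52 5.3 ] turn -0.015 rows 2 j6 1.47
[[0.32, 0.19, 2.66, np.float64(-0.007)], [0.31, 0.19, 2.66, np.float64(-0.007)]]
tilt(z axis xy mrad) world [-1. 26.] in tool [ -5. -26.] F [-0.7  0.4  0. ] w 85.5 clk 20.2 j [ 0.004  0.326 -0.611 -0.044 -0.635  1.472]
```

Agrees with the first measurement: (432,-156).

send_rows([
  [[0.15,0.1,0.6,-0.004,1],[0.15,0.1,0.8,-0.004,1],[0.15,0.1,0.8,0,1],[0.15,0.1,0.8,0,1],[0.1,0.1,0.8,0,1],[0,0,0.6,0,1],[0,0,0.3,0,1],[0,0,0,0,1]],
])

```text
clock: 20.83
position: [434.6, -155.7, 4.0]
ee_rot: [0.998, -0.06, 0.001, -0.013]
contact_force: [-0.4, 0.2, 1.0]
gripper_width: 85.4
```

Run:
```python
from h import *
go(432,-156,0,np.radians(-6.8))
```

```text
at [ 434.6 -155.7    4. ] yaw -6.9 shift cm [-0.25  0.07  0.4 ] turn -0.002 rows 1 j6 1.5
[[-0.25, 0.06, 0.4, np.float64(-0.002)]]
tilt(z axis xy mrad) world [ 4. 25.] in tool [  1. -26.] F [-0.4  0.2  1. ] w 85.4 clk 20.8 j [-0.009  0.431 -0.629 -0.053 -0.507  1.505]
```

send_rows([
  [[-0.12,0.05,0.2,0,1],[-0.1,0,0.05,0,1],[0,0,0,0,0.3],[0,0,0,0,0.3],[0,0,0,0,0.3],[0,0,0,0,0.3],[0,0,0,0,0.3],[0,0,0,0,0.3],[0,0,0,0,0.3]],
])

```text
clock: 21.58
position: [433.1, -155.8, 3.0]
ee_rot: [0.998, -0.06, 0.003, -0.013]
contact_force: [0.0, 0.1, -0.1]
gripper_width: 41.6
```

Run:
```python
from h import *
go(432,-156,1,np.radians(-6.8))
```

```text
at [ 433.1 -155.8    3. ] yaw -6.8 shift cm [-0.11  0.04  0.2 ] turn -0.001 rows 1 j6 1.51
[[-0.1, 0.03, 0.2, np.float64(-0.001)]]
tilt(z axis xy mrad) world [ 7. 25.] in tool [  4. -26.] F [ 0.   0.1 -0.1] w 41.6 clk 21.6 j [-0.009  0.431 -0.636 -0.053 -0.498  1.506]
```

send_rows([
  [[0,0,-1,0,0.2],[0,0,-1.5,0,0.2],[0,0,-2,0,0.2],[0,0,-2,0,0.2],[0,0,-2,0,0.2],[0,0,-2,0,0.2],[0,0,-2,0,0.2],[0,0,-2,0,0.2],[0,0,-2,0,0.2],[0,0,-2,0,0.2]],
])

```text
clock: 22.42
position: [427.0, -160.2, 190.7]
ee_rot: [0.998, -0.061, -0.005, -0.013]
contact_force: [0.2, -0.3, 0.3]
gripper_width: 41.9
```

Run:
```python
from h import *
go(562,188,225,np.radians(-16))
```

```text
at [ 427.  -160.2  190.7] yaw -7.0 shift cm [  9.14 -36.28  -2.6 ] turn 0.158 rows 10 j6 1.49
[[0.92, -3.62, -0.34, np.float64(0.016)], [0.86, -3.63, -0.34, np.float64(0.016)], [0.8, -3.65, -0.34, np.float64(0.016)], [0.75, -3.66, -0.34, np.float64(0.016)], [0.69, -3.67, -0.34, np.float64(0.016)], [0.63, -3.68, -0.34, np.float64(0.016)], [0.57, -3.69, -0.34, np.float64(0.016)], [0.51, -3.7, -0.34, np.float64(0.016)], [0.46, -3.71, -0.34, np.float64(0.016)], [0.4, -3.71, -0.34, np.float64(0.016)]]
tilt(z axis xy mrad) world [-8. 27.] in tool [-11. -26.] F [ 0.2 -0.3  0.3] w 41.9 clk 22.4 j [-0.02   0.142 -0.427 -0.032 -1.011  1.486]
```

send_rows([
  [[0.5,-1.5,-0.4,0.012,0.2],[0.8,-2.8,-0.4,0.016,0.2],[0.8,-3.5,-0.4,0.016,0.2],[0.75,-3.5,-0.4,0.016,0.2],[0.7,-3.5,-0.4,0.016,0.2],[0.65,-3.5,-0.4,0.016,0.2],[0.6,-3.5,-0.4,0.016,0.2],[0.55,-3.5,-0.4,0.016,0.2],[0.5,-3.5,-0.4,0.016,0.2],[0.4,-2.8,-0.3,0.016,0.2]],
])

```text
clock: 23.25
position: [553.6, 144.8, 244.7]
ee_rot: [0.989, -0.147, -0.002, -0.014]
contact_force: [0.6, -1.2, -0.7]
gripper_width: 41.7
```

send_rows([
  [[0,-1.0,0,0,0.2],[0,0,0,0,0.2],[0,0,0,0,0.2]],
])

```text
clock: 23.5
position: [557.8, 159.9, 243.5]
ee_rot: [0.989, -0.144, -0.002, -0.014]
contact_force: [-0.4, -0.6, -0.0]
gripper_width: 41.4
```

```bash
python3 see.py w9
python3 - <<'E'
from h import *
go(562,188,225,np.radians(-16));go(621.5,172.5,127,np.radians(-16))
E
```

```text
at [557.6 159.4 243.4] yaw -16.6 shift cm [-0.38 -2.82  1.92] turn -0.011 rows 1 j6 0.75
[[-0.4, -2.87, 1.84, np.float64(-0.011)]]
tilt(z axis xy mrad) world [-0. 28.] in tool [ -8. -27.] F [-0.9  0.4 -0.6] w 41.8 clk 23.6 j [ 0.545  0.296 -0.083 -0.026 -1.178  0.745]
at [557.6 159.4 243.4] yaw -16.6 shift cm [ 5.85 -2.78 11.67] turn -0.011 rows 4 j6 0.75
[[1.44, -0.77, 2.91, np.float64(-0.003)], [1.44, -0.77, 2.91, np.float64(-0.003)], [1.44, -0.76, 2.91, np.float64(-0.003)], [1.44, -0.76, 2.91, np.float64(-0.003)]]
tilt(z axis xy mrad) world [-0. 28.] in tool [ -8. -27.] F [-0.9  0.4 -0.6] w 41.8 clk 23.6 j [ 0.545  0.296 -0.083 -0.026 -1.178  0.745]
```

View pics/w9.png

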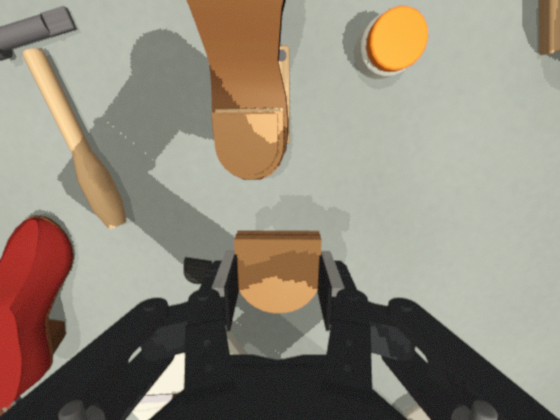

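The small lift is held square (235–321, row 233). The stack is at (250,140), with the middle lift's edge at row ~112, 216–281.

Run:
```python
from m import *
mid("w9",(216,113),(281,112),124);mid("w9",(235,233),(321,233),-109);mid("w7",(240,193),(315,193),124)
```

```text
w 56.3 org [620.1 170.8] yaw -15.7 org-tcp [62.3 10.9]
w 43.2 org [558.  159.3] yaw -15.9 org-tcp [ 0.2 -0.6]
w 55.5 org [620.7 171.7] yaw -15.5 org-tcp [0.6 1.1]
```

send_rows([
  [[0.7,-0.4,1.0,-0.004,0.2],[1.0,-0.4,1.2,-0.004,0.2],[1.0,-0.4,1.2,-0.002,0.2],[1.0,-0.4,1.2,0,0.2],[1.0,-0.4,1.2,0,0.2],[0.6,-0.4,1.2,0,0.2],[0.3,-0.3,1.0,0,0.2],[0,0,0.6,0,0.2],[0,0,0,0,0.2]],
])

```text
clock: 24.3
position: [621.6, 162.4, 145.8]
ee_rot: [0.989, -0.144, -0.005, -0.012]
contact_force: [-0.1, -0.2, -0.6]
gripper_width: 42.0
```

Run:
```python
from h import *
go(621.5,172.5,127,np.radians(-16))
```

```text
at [621.6 162.4 145.8] yaw -16.6 shift cm [-0.27 -0.93  1.91] turn -0.01 rows 1 j6 0.8
[[-0.3, -0.97, 1.88, np.float64(-0.01)]]
tilt(z axis xy mrad) world [-7. 26.] in tool [-14. -23.] F [-0.1 -0.2 -0.6] w 42.0 clk 24.3 j [ 0.494  0.481 -0.051 -0.03  -1.033  0.802]
```

send_rows([
  [[-0.05,-0.3,0.2,-0.005,0.2],[-0.05,-0.3,0.3,-0.005,0.2],[0,-0.2,0.3,0,0.2],[0,-0.1,0.3,0,0.2],[0,0,0.2,0,0.2],[0,0,0,0,0.2],[0,0,0,0,0.2]],
])

```text
clock: 24.88
position: [622.9, 173.3, 134.3]
ee_rot: [0.99, -0.138, -0.004, -0.013]
contact_force: [1.0, -0.6, 0.1]
gripper_width: 41.9
```

Run:
```python
from h import *
go(621.3,172.3,127,np.radians(-16))
```

```text
at [622.9 173.3 134.3] yaw -15.9 shift cm [-0.12  0.16  0.73] turn 0.002 rows 1 j6 0.8
[[-0.13, 0.14, 0.73, np.float64(0.002)]]
tilt(z axis xy mrad) world [-4. 27.] in tool [-11. -25.] F [ 1.  -0.6  0.1] w 41.9 clk 24.9 j [ 0.509  0.496 -0.057 -0.03  -1.008  0.801]
```

send_rows([
  [[-0.05,0.05,0.2,0,0.2],[-0.05,0.05,0.2,0,0.2],[0,0,0.15,0,0.2],[0,0,0.05,0,0.2],[0,0,0,0,0.2]],
])

```text
clock: 25.3
position: [621.7, 172.8, 128.7]
ee_rot: [0.99, -0.138, -0.003, -0.014]
contact_force: [1.1, 0.1, -0.3]
gripper_width: 41.7
```

Run:
```python
from h import *
go(621.3,172.3,127,np.radians(-16))
```

```text
at [621.7 172.8 128.7] yaw -15.9 shift cm [-0.03  0.06  0.17] turn 0.003 rows 1 j6 0.8
[[-0.03, 0.06, 0.17, np.float64(0.003)]]
tilt(z axis xy mrad) world [-2. 28.] in tool [ -9. -26.] F [ 1.1  0.1 -0.3] w 41.7 clk 25.3 j [ 0.509  0.499 -0.068 -0.03  -0.993  0.801]
```

send_rows([
  [[0,0.03,0.12,0,0.2],[0,0,0,0,0.8],[0,0,0,0,0.8],[0,0,0,0,0.8],[0,0,0,0,0.8],[0,0,-0.8,0,0.8],[0,0,-1.5,0,1],[0,0,-2,0,1],[0,0,-2,0,1],[0,0,-1,0,1]],
])

```text
clock: 26.13
position: [620.5, 169.4, 201.6]
ee_rot: [0.99, -0.138, -0.006, -0.011]
contact_force: [1.0, 0.2, 0.9]
gripper_width: 85.5
```

```bash
python3 see.py w10
python3 - <<'E'
from h import *
go(454,322,120,np.radians(-16))
E
```

```text
at [621.4 169.7 203.4] yaw -15.9 shift cm [-20.17  -9.87   8.81] turn 0.002 rows 7 j6 0.8
[[-2.89, -1.44, 1.19, np.float64(0.0)], [-2.9, -1.44, 1.19, np.float64(0.0)], [-2.9, -1.44, 1.19, np.float64(0.0)], [-2.9, -1.44, 1.19, np.float64(0.0)], [-2.9, -1.44, 1.19, np.float64(0.0)], [-2.9, -1.43, 1.19, np.float64(0.0)], [-2.9, -1.43, 1.19, np.float64(0.0)]]
tilt(z axis xy mrad) world [-5. 26.] in tool [-12. -23.] F [0.6 0.1 2.7] w 85.4 clk 26.2 j [ 0.505  0.435  0.026 -0.027 -1.153  0.799]
```

View pics/w10.png

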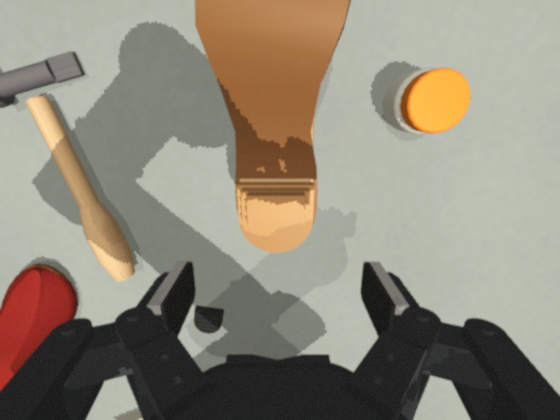

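The small lift is in place (edge at row ~190). Top piece at (208,318); I go over it and look from close by.

send_rows([
  [[-1.2,-0.6,0,0,1],[-2.2,-1.2,0,0,1],[-2.8,-1.4,0,0,1],[-2.8,-1.4,0.8,0,1],[-2.8,-1.4,1.0,0,1],[-2.8,-1.4,1.2,0,1],[-2.8,-1.4,1.5,0,1],[-1.8,-0.8,1.5,0,1],[-0.8,-0.3,1.0,0,1],[0,0,0,0,1]],
])

```text
clock: 27.02
position: [442.4, 327.4, 131.2]
ee_rot: [0.99, -0.14, -0.006, -0.011]
contact_force: [-0.7, -0.2, -0.8]
gripper_width: 85.3
```

```bash
python3 see.py w11
python3 - <<'E'
from h import *
from m import mid
import json
C=cloud("wrist",np.load("w10.npy"),json.load(open("w10.json")));print("z",C[230,278,2].round(1),C[210,262,2].round(1),C[210,295,2].round(1))
mid("w10",(246,192),(309,192),136)
go(454,322,60,np.radians(-16))
s=json.load(open("w11.json"));p=cv2.imread("pics/w11.png")
cv2.imwrite("pics/w11c.png",cv2.resize(p[180:380,160:400],None,fx=3,fy=3))
E
```

```text
z 137.1 137.0 136.7
w 47.0 org [621.3 170.7] yaw -15.5 org-tcp [0.8 1.3]
at [443.4 327.2 132.1] yaw -16.1 shift cm [1.27 0.37 7.18] turn -0.002 rows 2 j6 0.39
[[0.58, 0.1, 3.6, np.float64(-0.001)], [0.58, 0.1, 3.6, np.float64(-0.001)]]
tilt(z axis xy mrad) world [-7. 25.] in tool [-14. -22.] F [-0.2  0.2  0.7] w 85.5 clk 27.1 j [ 0.918  0.35  -0.309 -0.027 -0.897  0.388]
```

View pics/w11c.png

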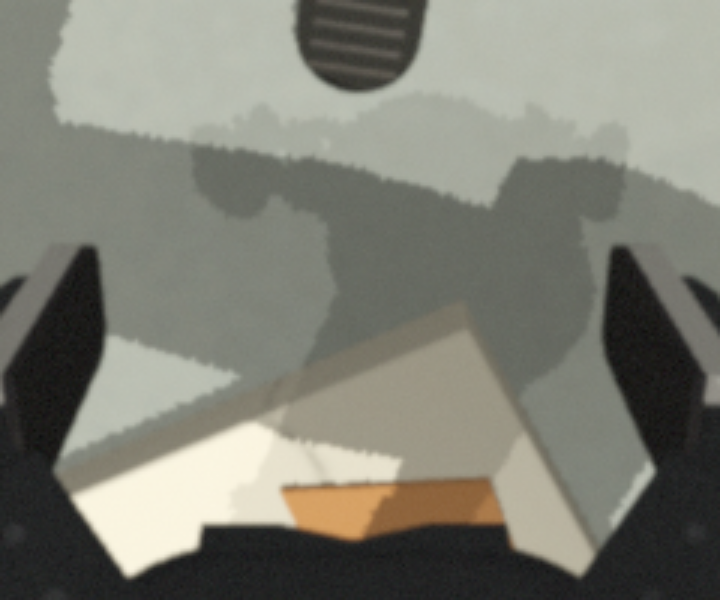

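The top piece is at about (280,185) in the full image, grooves up, tilted about 7° in the image.

Run:
```python
import h as H, json
from h import *
s=json.load(open("w11.json"));p=cv2.imread("pics/w11.png")
V=p.max(2);S=V.astype(int)-p.min(2)
for t in(70,85):
    m=cv2.morphologyEx(((V<t)).astype(np.uint8),cv2.MORPH_CLOSE,np.ones((5,5)))
    H.seg=lambda i,k:m
    print([np.round(x,1) for x in H.edge("wrist",p,"",(280,187),8,s)],H.blob(m,(280,187))[1])
```

```text
[array([448.2, 327.4], dtype=float32), np.float32(-24.2), np.float32(37.9), np.float32(39.7), np.int32(1438)] [279.40751043 187.17802503]
[array([448.6, 327.3], dtype=float32), np.float32(-24.2), np.float32(38.7), np.float32(40.4), np.int32(1504)] [279.3018617  187.14494681]
```

send_rows([
  [[0.1,0,0.8,0.03,1],[0.1,0,1.2,0.035,1],[0.1,0,1.2,0.035,1],[0.1,0,1.2,0.035,1],[0.1,0,1.2,0,1],[0,0,1.2,0,1],[0,0,0.6,0,1],[0,0,0,0,1],[0,0,0,0,1]],
])

```text
clock: 27.82
position: [453.8, 326.6, 60.1]
ee_rot: [0.977, -0.212, -0.003, -0.015]
contact_force: [0.2, -0.1, -0.2]
gripper_width: 85.2
```

```bash
python3 see.py w12
python3 - <<'E'
import h as H, json
from h import *
s=json.load(open("w12.json"));p=cv2.imread("pics/w12.png")
V=p.max(2)
for t in(70,85):
    m=cv2.morphologyEx(((V<t)).astype(np.uint8),cv2.MORPH_CLOSE,np.ones((5,5)))
    H.seg=lambda i,k:m
    print([np.round(x,1) for x in H.edge("wrist",p,"",(280,240),8,s)],H.blob(m,(280,240))[1:])
go(449,327,1,np.radians(-24))
E
```

```text
[array([449. , 326.6], dtype=float32), np.float32(-24.0), np.float32(39.3), np.float32(40.4), np.int32(2490)] (array([282.12409639, 226.94779116]), np.int32(2490))
[array([449.1, 326.6], dtype=float32), np.float32(-24.0), np.float32(39.7), np.float32(41.2), np.int32(2563)] (array([282.03121342, 226.89426453]), np.int32(2563))
at [453.8 326.6  60.3] yaw -24.5 shift cm [-0.38  0.33  5.92] turn -0.009 rows 2 j6 0.26
[[-0.23, 0.08, 2.96, np.float64(-0.004)], [-0.23, 0.08, 2.96, np.float64(-0.004)]]
tilt(z axis xy mrad) world [ 1. 31.] in tool [-12. -28.] F [-0.3  0.4  0.4] w 85.3 clk 27.9 j [ 0.903  0.45  -0.37  -0.028 -0.726  0.261]
```

send_rows([
  [[-0.08,0.08,0.7,0,1],[-0.08,0.08,0.9,0,1],[-0.08,0.08,0.9,0,1],[-0.08,0.08,0.9,0,1],[-0.08,0,0.9,0,1],[0,0,0.7,0,1],[0,0,0.3,0,1],[0,0,0,0,1]],
])

```text
clock: 28.53
position: [449.1, 327.8, 3.5]
ee_rot: [0.977, -0.212, -0.002, -0.017]
contact_force: [0.2, 0.7, 0.2]
gripper_width: 85.5
```

Run:
```python
from h import *
go(449,326.7,1,np.radians(-24))
```

```text
at [449.1 327.8   3.5] yaw -24.5 shift cm [0.04 0.11 0.24] turn -0.008 rows 1 j6 0.26
[[0.04, 0.11, 0.25, np.float64(-0.008)]]
tilt(z axis xy mrad) world [ 3. 33.] in tool [-11. -31.] F [0.2 0.7 0.2] w 85.5 clk 28.5 j [ 0.912  0.53  -0.423 -0.033 -0.59   0.259]
```

send_rows([
  [[0,0.08,0.15,0,1],[0,0,0.08,0,1],[0,0,0,0,0.25],[0,0,0,0,0.25],[0,0,0,0,0.25],[0,0,0,0,0.25],[0,0,0,0,0.25],[0,0,0,0,0.25],[0,0,0,0,0.25]],
])

```text
clock: 29.28
position: [449.9, 328.3, 2.6]
ee_rot: [0.977, -0.212, -0.001, -0.018]
contact_force: [-0.8, -0.7, 0.7]
gripper_width: 36.5
```

Run:
```python
from h import *
go(449,326.7,1,np.radians(-24))
```

```text
at [449.9 328.3   2.6] yaw -24.4 shift cm [-0.01  0.19  0.16] turn -0.008 rows 1 j6 0.26
[[-0.01, 0.18, 0.16, np.float64(-0.008)]]
tilt(z axis xy mrad) world [ 5. 36.] in tool [-10. -35.] F [-0.8 -0.7  0.7] w 36.5 clk 29.3 j [ 0.911  0.532 -0.424 -0.032 -0.584  0.259]
```

send_rows([
  [[0,0,-1,0,0.2],[0,0,-1.5,0,0.2],[0,0,-2,0,0.2],[0,0,-2,0,0.2],[0,0,-2,0,0.2],[0,0,-2,0,0.2],[0,0,-2,0,0.2],[0,0,-2,0,0.2],[0,0,-2,0,0.2],[0,0,-2,0,0.2]],
])

```text
clock: 30.12
position: [446.3, 318.0, 196.3]
ee_rot: [0.977, -0.212, -0.004, -0.014]
contact_force: [-0.2, -0.2, -0.4]
gripper_width: 36.7
```

Run:
```python
from h import *
go(562,188,225,np.radians(-16))
```

```text
at [446.3 318.  196.3] yaw -24.5 shift cm [15.88  6.95 -3.25] turn -0.148 rows 5 j6 0.25
[[3.18, 1.41, -0.57, np.float64(-0.03)], [3.14, 1.5, -0.57, np.float64(-0.03)], [3.1, 1.59, -0.57, np.float64(-0.03)], [3.05, 1.68, -0.57, np.float64(-0.03)], [3.0, 1.77, -0.57, np.float64(-0.03)]]
tilt(z axis xy mrad) world [-1. 28.] in tool [-13. -25.] F [-0.2 -0.2 -0.4] w 36.7 clk 30.1 j [ 0.904  0.276 -0.238 -0.021 -1.036  0.249]
```

send_rows([
  [[1.5,0.6,-0.5,-0.02,0.2],[2.3,1.1,-0.5,-0.025,0.2],[2.3,1.1,-0.5,-0.025,0.2],[2.3,1.2,-0.5,-0.025,0.2],[2.3,1.2,-0.5,-0.025,0.2],[2.3,1.2,-0.5,-0.025,0.2],[1.5,0.8,0,0,0.2],[0.6,0.4,0,0,0.2],[0,0,0,0,0.2],[0,0,0,0,0.2]],
])

```text
clock: 30.95
position: [566.8, 189.4, 238.9]
ee_rot: [0.991, -0.135, 0.004, -0.021]
contact_force: [-0.3, -0.3, 0.4]
gripper_width: 36.2
```

```bash
python3 see.py w13
python3 - <<'E'
from h import *
go(621.3,172,138.6,np.radians(-16))
E
```

```text
at [566.6 189.7 239. ] yaw -15.5 shift cm [ 5.72  0.67 10.03] turn 0.008 rows 3 j6 0.73
[[1.91, 0.08, 3.35, np.float64(0.003)], [1.91, 0.07, 3.35, np.float64(0.003)], [1.91, 0.07, 3.35, np.float64(0.003)]]
tilt(z axis xy mrad) world [14. 41.] in tool [  2. -43.] F [-0.   1.1 -0.6] w 36.6 clk 31.0 j [ 0.58   0.32  -0.059 -0.029 -1.158  0.731]
```

View pics/w13.png

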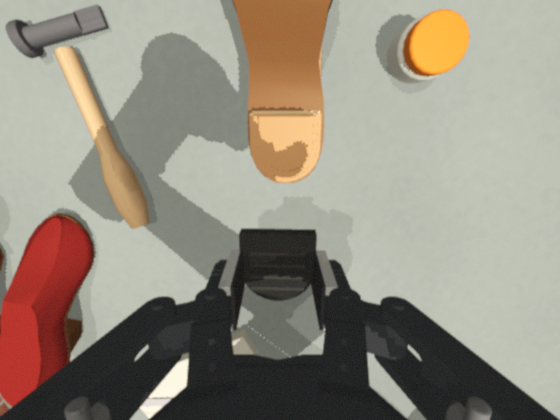

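The top piece is held grooves up (240–316, row 231); the stack stands at (285,145).

Run:
```python
from m import *
mid("w13",(240,231),(316,231),-105)
mid("w13",(253,116),(319,115),136)
```

```text
w 39.3 org [566.3 188.9] yaw -14.5 org-tcp [-0.5 -0.5]
w 53.5 org [619.7 172.2] yaw -14.7 org-tcp [ 52.9 -17.2]
```

send_rows([
  [[0.7,0,0.8,0.004,0.2],[1.0,0,1.0,0.004,0.2],[1.0,0,1.0,0,0.2],[1.0,0,1.0,0,0.2],[1.0,0,1.0,0,0.2],[0.6,0,1.0,0,0.2],[0.2,0,1.0,0,0.2],[0,0,0.6,0,0.2],[0,0,0,0,0.2]],
])

```text
clock: 31.75
position: [623.3, 179.2, 153.3]
ee_rot: [0.99, -0.137, 0.001, -0.02]
contact_force: [-0.0, -0.8, 0.0]
gripper_width: 36.3
```

Run:
```python
from h import *
go(621.3,172,138.6,np.radians(-16))
```

```text
at [623.3 179.2 153.3] yaw -15.8 shift cm [0.01 0.81 1.44] turn 0.004 rows 1 j6 0.8
[[0.0, 0.75, 1.47, np.float64(0.004)]]
tilt(z axis xy mrad) world [ 7. 39.] in tool [ -4. -39.] F [-0.  -0.8  0. ] w 36.3 clk 31.8 j [ 0.514  0.476 -0.038 -0.036 -1.033  0.799]
```

send_rows([
  [[0,0.2,0.2,0,0.2],[0,0.2,0.2,0,0.2],[0,0.2,0.2,0,0.2],[0,0.1,0.2,0,0.2],[0,0,0.1,0,0.2],[0,0,0,0,0.2],[0,0,0,0,0.2]],
])

```text
clock: 32.33
position: [621.0, 172.6, 145.1]
ee_rot: [0.99, -0.137, 0.002, -0.021]
contact_force: [0.4, 0.1, -0.2]
gripper_width: 36.9
```

Run:
```python
from h import *
go(621.5,172.2,138.6,np.radians(-16))
```

```text
at [621.  172.6 145.1] yaw -15.7 shift cm [0.06 0.05 0.65] turn 0.005 rows 1 j6 0.81
[[0.06, 0.02, 0.65, np.float64(0.005)]]
tilt(z axis xy mrad) world [10. 40.] in tool [ -2. -41.] F [ 0.4  0.1 -0.2] w 36.9 clk 32.3 j [ 0.507  0.475 -0.06  -0.036 -1.007  0.808]
```

send_rows([
  [[0,0,0.2,0,0.2],[0,0,0.2,0,0.2],[0,0,0.1,0,0.2],[0,0,0,0,0.2],[0,0,0,0,0.2]],
])

```text
clock: 32.75
position: [621.4, 173.2, 140.7]
ee_rot: [0.99, -0.137, 0.003, -0.021]
contact_force: [0.4, -0.1, -0.1]
gripper_width: 36.6
```

Run:
```python
from h import *
go(621.5,172.2,138.6,np.radians(-16))
```

```text
at [621.4 173.2 140.7] yaw -15.7 shift cm [0.04 0.11 0.21] turn 0.005 rows 1 j6 0.81
[[0.04, 0.1, 0.21, np.float64(0.005)]]
tilt(z axis xy mrad) world [12. 41.] in tool [  0. -43.] F [ 0.4 -0.1 -0.1] w 36.6 clk 32.8 j [ 0.508  0.479 -0.066 -0.036 -0.996  0.808]
```

send_rows([
  [[0,0.06,0.12,0,0.2],[0,0,0.05,0,0.2],[0,0,0,0,0.8],[0,0,0,0,0.8],[0,0,0,0,0.8],[0,0,0,0,0.8],[0,0,-0.8,0,0.8],[0,0,-1.5,0,1],[0,0,-2,0,1],[0,0,-2,0,1]],
])

```text
clock: 33.58
position: [618.0, 169.0, 199.5]
ee_rot: [0.99, -0.137, -0.002, -0.018]
contact_force: [0.3, -0.8, -0.0]
gripper_width: 85.4
```

send_rows([
  [[-0.5,0,-1.5,0,1],[-1.0,0,-1,0,1],[-1.0,0,0,0,1],[0,0,0,0,1],[0,0,0,0,1]],
])

```text
clock: 34.0
position: [593.9, 175.8, 233.2]
ee_rot: [0.99, -0.137, 0.003, -0.021]
contact_force: [0.4, -0.6, 0.9]
gripper_width: 85.5
```

```bash
python3 see.py w14
python3 - <<'E'
from h import *
import json
p=cv2.imread("pics/w14.png");q,d=optics.get_image("side")
a=cv2.resize(p[80:300,180:380],None,fx=2,fy=2);b=cv2.resize(q[130:270,140:267],None,fx=3.14,fy=3.14)
b=cv2.resize(b,(400,440));cv2.imwrite("pics/fin.png",np.hstack([a,b]))
go(621.5,172.2,138.6,np.radians(-16))
C=cloud("wrist",np.load("w14.npy"),json.load(open("w14.json")))
m=(C[...,2]>140)&(C[...,0]<655)&(C[...,0]>560)&(abs(C[...,1]-172)<45);P=C[m]
print("top",len(P),np.percentile(P[:,2],[5,50,95]).round(1),P.mean(0).round(1),[ (np.round(r[0],1).tolist(),np.round(r[1],1).tolist(),round(r[2],1)) for r in [cv2.minAreaRect(P[:,:2].astype(np.float32))]])
A=np.c_[P[:,:2]-P[:,:2].mean(0),np.ones(len(P))];print("slope",np.linalg.lstsq(A,P[:,2],rcond=None)[0].round(3))
v,u=np.nonzero(m);print("px",u.min(),u.max(),v.min(),v.max())
E
```

```text
at [594.  175.6 232.4] yaw -15.7 shift cm [ 2.75 -0.03  9.38] turn 0.005 rows 3 j6 0.77
[[0.91, -0.14, 3.13, np.float64(0.002)], [0.91, -0.14, 3.13, np.float64(0.002)], [0.91, -0.14, 3.13, np.float64(0.002)]]
tilt(z axis xy mrad) world [10. 40.] in tool [ -1. -41.] F [ 0.1  0.8 -0.2] w 85.4 clk 34.1 j [ 0.534  0.364 -0.009 -0.032 -1.168  0.775]
top 26731 [145.1 315.7 331.3] [607.1 170.  298.1] [([610.3, 167.5], [100.4, 60.3], 74.0)]
slope [ -2.234   0.582 298.147]
px 120 426 154 419
```

View pics/fin.png

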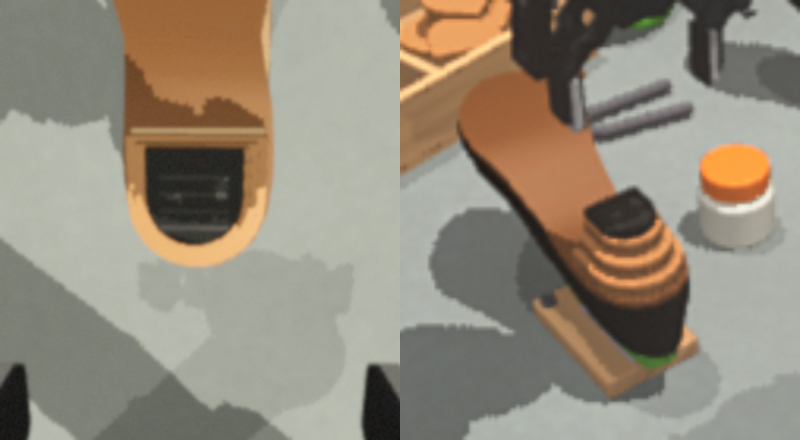

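The picture shows a tidy tapering stack: black top piece at (195,190) in the crop, centred, edges parallel, nothing tilted. One numeric check with the gripper pixels excluded (my last filter caught the fingers), then I hand in.

Run:
```python
from m import *
s=json.load(open("w14.json"));p=cv2.imread("pics/w14.png");C=cloud("wrist",np.load("w14.npy"),s)
m=(C[...,2]>140)&(C[...,2]<152)&(p.max(2)<95)&(C[...,0]<655)&(C[...,0]>570)&(abs(C[...,1]-172)<45);P=C[m]
A=np.c_[P[:,:2]-P[:,:2].mean(0),np.ones(len(P))];print(len(P),"slope,z",np.linalg.lstsq(A,P[:,2],rcond=None)[0].round(3))
mid("w14",(253,154),(301,154),144); mid("w14",(245,146),(313,146),100)
job.job_done()
```

```text
2048 slope,z [-6.00000e-03  3.00000e-03  1.44832e+02]
w 38.3 org [620.3 172.8] yaw -15.4 org-tcp [26.4 -2.9]
w 64.0 org [621.7 172.6] yaw -15.4 org-tcp [27.8 -3.1]
the job is handed in; nothing more can be done
```

I dry-stacked the heel on the bare shoe in order: large lift, middle, small, then the rubber top piece, grooves up. I handed it in with the gripper open and well clear, at about 34 s of the 112 s allowed. No verdict was reported.

**Last checks, from the close wrist view:**
- The top face is level, with a slope under 0.01 rad, and its height reads 144.8 mm against 144 expected.
- The top piece's origin is about 1.5 mm from the place given by the front edge of the patch.
- Its straight edge lies parallel to that edge within the accuracy of the view.
- The lower lifts were each checked once placed. Each was within about 2–3 mm of its place, at the right level to about 1 mm.

**What disagreed:**
- **Shoe heading:** estimates ranged from -13° to -20°. I used -16°, and later looks gave -14.5° to -16°.
- **Tool tilt:** the tool drifted 1–3° off vertical as it moved, but the released pieces lay flat.
- **Final height check:** my first try wrongly included the fingers, so I repeated it with them excluded.

I did not measure the tin, jar, hammer and rasp afterwards. The jar and hammer look undisturbed in the pictures, and the arm made no contact with any of the four that I noticed.

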